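# Right a fallen lens housing against the angle plate and load its optical stack

### The job

The square lens housing has fallen over in front of the angle plate. Tip it up by pushing its open top end against the plate while it leans, until it stands upright on its foot, flat against the plate, and let go; then load its bore in build order, each part lying flat on the one below: the tall spacer on the seat, the glass lens blank on it (set it down, do not drop it), and the thin retaining ring on top. Leave the two aluminium bells and the magnifier where they are.

Things in the scene. Friction and masses are not known exactly. Their poses are not given: they have to be found in the camera images.
- angle_plate: Steel angle plate bolted to the bench, immovable: upright face 170 mm wide, 100 mm high, 14 mm thick; base and webs reach 94 mm behind it. Origin: at bench level, middle of the foot of the face. x points into the plate (level), y along the face, z up; the face is the plane x = 0, the housing lies on its -x side.
- housing_center (a point): Centre of the loose square aluminium lens housing, 60 x 60 x 100 mm, 0.33-0.53 kg. z runs from the foot to the open top (50 mm either way). It starts lying on its +x side, top pointing at the plate within 0.25 rad and 60-85 mm short of it; y is level. Standing flat against the plate its x points into the plate, its centre 30 mm from the face, 50 mm up.
- housing_grip (a point): On the housing's axis, 62 mm above its foot (axes as housing_center). From the foot to 69 mm up its four sides are plain and flat and can be gripped across, 60 mm wide. Its mass centre lies about half-way up: let go leaning on a foot edge, it falls on to its foot if its axis is raised more than about 60 degrees from level, back down if less.
- housing_seat (a point): Middle of the flat seat in the housing's bore, 75 mm above the foot, axes as housing_center. The bore above it is 50 mm across, 25 mm deep, open at the top. The two y sides are slotted, 38 mm wide in x, from the top down to 6 mm below the seat, so fingers closing along y can set a part right down; the seat is 40 mm wide in y, with a 28 mm hole.
- spacer_center (a point): Centre of the spacer, a plain aluminium ring, 46 mm outside, 31 mm inside, 10 mm high (the tallest of the three parts), z up through the ring. It lies flat on the parts tray, free on all sides. Seated in the housing, its centre is 30 mm above the housing's centre.
- lens_center (a point): Centre of the lens blank, a clear glass disc without a hole, 46 mm diameter, 7 mm thick, z through its flat faces. It lies flat on the tray. Seated on the spacer, its centre is 38.5 mm above the housing's centre.
- ring_center (a point): Centre of the retaining ring, an aluminium ring, 46 mm outside, 36 mm inside, 5 mm high (the thin one), with two small dark spanner slots across its top face, z through the ring. It lies flat on the tray. Seated on the lens, its centre is 44.5 mm above the housing's centre and it lies 3 mm below the rim.
- tray: Fixed black parts tray, 280 x 140 mm, floor 6 mm above the bench, rim 12 mm above the bench. Origin: middle of its underside, x along its length, y across, z up. The three parts lie in a row on its floor along its middle line, 84 mm apart, in any order.
- bell_a: Bystander: flared aluminium bell, 88 mm diameter, 34 mm high, standing on its wide side on the bench; origin at the middle of its underside.
- bell_b: Bystander: a second flared aluminium bell of the same kind; origin at the middle of its underside.
- magnifier: Bystander: small black eyepiece magnifier, 38 mm diameter, 40 mm high, standing on the bench; origin at the middle of its underside.
Mind the look-alikes: they are no part of the job. What is shaped like the part that bears ring_center but blue is not meant. What is shaped like the part that bears spacer_center but blue is not meant.

How it is judged:
By the outcome, as a careful person would: the job done as asked, in the order asked, and still so for the second after the job is handed in, with the robot touching nothing.
It also fails if it takes over 72 s, if anything falls off the work surface, if the arm or the gripper's body presses on something with over 40 N, if the wrist force passes 120 N, or if a joint passes its speed limit or range.

### The arm

A 7-joint arm with a two-finger parallel gripper is mounted at the origin on the work surface. World frame = base frame: x ahead of the robot, y to its left, z up, the work surface at z = 0. Lengths are in m, angles in rad, forces in N, time in s.
With the tool pointing down it reaches from about 0.35 to 0.9 m from the base axis. Payload 8.1 kg.
Tool frame: the origin (TCP) lies on the centre line of the jaws, within the pads' length; the fingertips stand 14 mm ahead of it and the grasp point (between the pads) lies 5 mm behind it; z points along the fingers, y is the direction in which the jaws open and shut (so a half turn about z gives the same grasp; the last joint's range is limited). The gripper opens to 92 mm and grips with 3 to 60 N. Pads are 19 mm wide; open, the fingers measure 130 mm over their backs; the gripper's body (75 mm by 190 mm) begins 47 mm behind the grasp point.
Start: joints at [1.209, 0.434, 0.025, 1.573, -0.012, 1.134, -0.075], TCP at [0.16, -0.604, 0.241] pointing down, gripper open.
Joint ranges: [-2.62, 2.62], [-0.44, 2.09], [-1.27, 1.32], [0.08, 2.57], [-1.32, 4.46], [0.12, 2], [-2.74, 2.74]. Speed limits (rad/s): [2.22, 2.22, 3.01, 3.01, 3.14, 3.14, 3.14].

### API

Orientations are given as a rotation vector (axis times angle).
In Python, from cell import arm, optics gives the robot as it stands.
- The arm moves only by the shell command python3 -m creep 'ROWS' [FORCE]. ROWS is JSON, a list of rows, each an object with "translation": the shift along the tool's x, y, z in m, a list of three; "rot": the turn, a rotation vector about the tool's x, y, z in degrees, a list of three; "jaw": the finger opening in m, from 0 to 0.0918. In form: [{"translation": [x, y, z], "rot": [wx, wy, wz], "jaw": jaw}, ...]. A call has 1 to 12 rows; each row shifts and turns the commanded pose from where the row before left it, along the tool's axes as they then stand; what a row does not reach is not made up. A row lasts 1/12 s, in which the tool goes at most 41.7 mm and 7.16 degrees, less where a joint would pass 70% of its speed; a pose out of reach is approached as far as the arm can. A call is refused whole if a number of a shift passes 0.0417 or a number of a turn 7.16, either way. A call with a gripper value outside its range is refused whole. The fingers move at their own pace and stop on an object; FORCE is the grip in N (left out, the last holds). Time passes only in rows, so rows that do not move let the fingers close. It gives the time, the measured TCP pose, the force and the opening at its end, in the units of the state.
- arm.observe(): the state, without advancing time (a new reading comes with each control period).
- optics.get_image(name): name is "side" or "top" or "wrist"; returns the picture (400x640x3 uint8, red, green, blue); there is no depth.
- optics.camera_info(name): a dict with "fx", "fy", "cx", "cy" (pixels), "R" (3x3) and "t" (3): a world point X has camera coordinates R X + t. Camera axes: x right, y down, z forward; pixel columns grow to the right and rows downward; lengths in m; the calibration is good to about 2 mm. A picture is of the moment at which its call begins: read the wrist's pose just before it. camera_info takes no time and is no camera call; for the wrist camera it gives the pose at the moment of the call.
- arm.sign_off(): hands the job in, once; it reports no verdict.
Trained networks look in the newest picture that a camera, given by its name, has taken for a name from the list of things; names that differ only in an ending like _2 or _b are one class to them, and where a whole thing is asked for, a point or a joint stands for the part that bears it (a point fixed in the world has none). Each returns a list of dicts, best first, with "score" (0 to 1); they miss things now and then, are a little off and sometimes report something else, mostly with a low value. They report only what shows in the picture. A call takes as long as a camera call. They do not tell look-alikes from the thing itself.
- optics.boxes_of(camera, thing): "location" ([column, row] in pixels, amid what is visible of it).
- optics.pinpoint(camera, thing): "location" ([column, row] in pixels: a listed point, or the origin of a listed thing).
The state is a dict: "clock": time; "joints": joint angles; "dq": joint speeds; "joint_efforts": joint torques, N m; "position": TCP position; "ee_rot": TCP orientation; "force": force on the tool from outside, world axes, zero at the start; "ft_torque": the same for the moment, N m; "width": opening from 0.0 (shut) to 1.0 (fully open).
Only numpy, scipy, OpenCV 4.12 (cv2) and the standard library are available. Lean on these libraries where they do the work, as an engineer would, in place of code of your own. Each camera call takes 0.05 s, during which the arm holds its last target.

## Working session

There is one attempt and no reset: what is moved stays moved. The work goes in short steps, Python scripts to look and compute and a shell command to move; the robot and the scene stay as the last step left them, time stands still between calls to the robot, and variables do not carry over. Pictures are saved under pics/ and viewed, and the job is handed in when it is done.

```bash
ls -la; mkdir -p pics; python3 - <<'E'
from cell import arm, optics
import cv2
s=arm.observe(); print(s)
for n in ["side","top","wrist"]:
    im=optics.get_image(n); cv2.imwrite(f"pics/a_{n}.png",im[:,:,::-1])
    ci=optics.camera_info(n); print(n,ci)
E
```

```text
total 12
drwxr-xr-x  3 agent agent 4096 Dec  6 16:26 .
drwxr-xr-x 23 root  root  4096 Dec  6 16:26 ..
drwxr-xr-x  2 agent agent 4096 Dec  6 16:26 pics
{'clock': 0.0, 'joints': array([ 1.20939248,  0.43522681,  0.02496291,  1.57411611, -0.01163086,
        1.1340174 , -0.0751048 ]), 'dq': array([-0.00012776, -0.00103605,  0.00105259,  0.00051899,  0.00046104,
        0.00030286,  0.00031481]), 'joint_efforts': array([ 2.33584979e-04, -6.67848372e+01,  9.85214263e-01, -3.14454854e+01,
       -6.04906166e-02,  4.28392121e-02,  1.64298222e-04]), 'position': array([ 0.15978265, -0.60370388,  0.23993512]), 'ee_rot': array([-3.11376557e+00, -4.05066723e-01,  5.06428406e-04]), 'force': array([ 1.00160278, -0.60698976, -0.59281029]), 'ft_torque': array([0.01058028, 0.01842156, 0.05661157]), 'width': 1.0029733880584617}
side {'fx': 488.66684491974655, 'fy': 488.66684491974655, 'cx': 319.858885689324, 'cy': 187.9181410438373, 'R': array([[-0.83874048, -0.54444515, -0.00968953],
       [-0.3444819 ,  0.54430169, -0.76489731],
       [ 0.42171866, -0.63821247, -0.64407936]]), 't': array([0.41514997, 0.23644493, 1.00092705])}
top {'fx': 365.3113531565986, 'fy': 365.3113531565986, 'cx': 320.147869300129, 'cy': 204.47328637030418, 'R': array([[ 0.00349259, -0.99999031, -0.00267869],
       [-0.99086383, -0.00309955, -0.13483049],
       [ 0.13482088,  0.00312513, -0.99086506]]), 't': array([-0.02722742,  0.51641872,  1.04123252])}
wrist {'fx': 298.5031444488481, 'fy': 298.5031444488481, 'cx': 316.0274826230077, 'cy': 194.49293319808882, 'R': array([[ 2.55629534e-01, -9.66774814e-01, -4.92001158e-06],
       [-9.23579990e-01, -2.44209689e-01,  2.95570008e-01],
       [-2.85750841e-01, -7.55518794e-02, -9.55321082e-01]]), 't': array([-0.62500265, -0.03581417,  0.39143328])}
```

View pics/a_side.png

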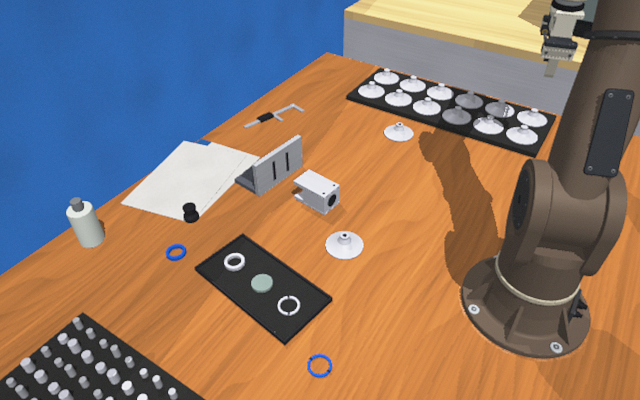

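View pics/a_top.png

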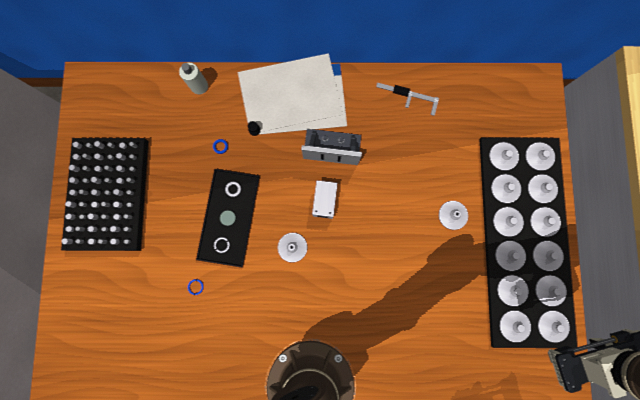

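View pics/a_wrist.png

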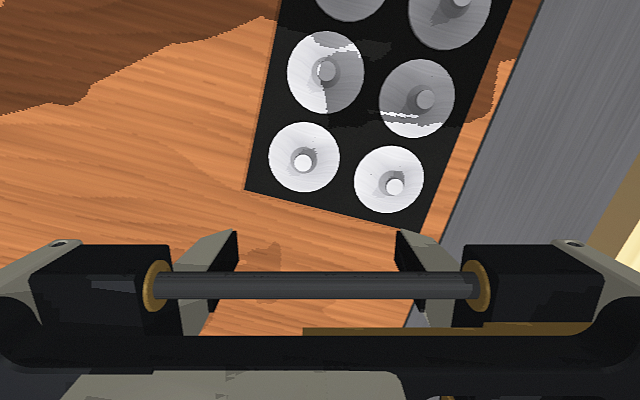

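The three views show the following:

- **Housing:** it lies at top (325,198), short of the plate at (332,148).
- **Tray:** it holds a part at (233,189), the lens at (228,218) and a part at (222,245).
- **Look-alikes:** the blue rings at (221,146) and (196,287) are off the tray.
- **Bells and magnifier:** the bells are at (292,247) and (454,215), the magnifier at (254,128).

```bash
cat > h.py <<'E'
import numpy as np, cv2
from cell import arm, optics
from scipy.spatial.transform import Rotation as Rn
def ray(n,uv,ci=None):
    ci=ci or optics.camera_info(n); R=np.array(ci['R']);t=np.array(ci['t'])
    d=R.T@np.array([(uv[0]-ci['cx'])/ci['fx'],(uv[1]-ci['cy'])/ci['fy'],1.]); return -R.T@t,d
def onz(n,uv,z,ci=None):
    c,d=ray(n,uv,ci); return c+d*(z-c[2])/d[2]
def tri(obs):
    A=np.zeros((3,3));b=np.zeros(3)
    for n,uv,*ci in obs:
        c,d=ray(n,uv,ci[0] if ci else None);d=d/np.linalg.norm(d);P=np.eye(3)-np.outer(d,d);A+=P;b+=P@c
    X=np.linalg.solve(A,b); return X
def proj(n,X,ci=None):
    ci=ci or optics.camera_info(n); x=ci['R']@np.array(X)+ci['t']; return np.array([x[0]/x[2]*ci['fx']+ci['cx'],x[1]/x[2]*ci['fy']+ci['cy']])
def shot(n,name,crop=None,k=1):
    im=optics.get_image(n)[:,:,::-1].copy()
    save(im,name,crop,k); return im
def save(im,name,crop=None,k=1):
    if crop: im=im[crop[1]:crop[3],crop[0]:crop[2]]
    cv2.imwrite(f"pics/{name}.png",cv2.resize(im,None,fx=k,fy=k,interpolation=cv2.INTER_CUBIC))
E
python3 - <<'E'
from h import *
np.set_printoptions(precision=4,suppress=True)
im=cv2.imread('pics/a_side.png');save(im,'b_side',(180,220,340,350),4)
im=cv2.imread('pics/a_top.png');
a=im[120:275,190:300];b=im[120:275,280:390]
cv2.imwrite('pics/b_top.png',cv2.resize(np.hstack([a,b]),None,fx=3.6,fy=3.6,interpolation=cv2.INTER_CUBIC))
im=cv2.imread('pics/a_side.png');save(im,'c_side',(220,120,380,240),5)
z=dict(angle_plate=0,housing_center=.03,housing_seat=.03,spacer_center=.011,lens_center=.0095,ring_center=.0085,tray=0,bell_a=0,magnifier=0)
for th in z:
    for n in ['side','top']:
        r=optics.pinpoint(n,th)
        for q in r[:3]: print(th,n,round(q['score'],2),np.round(q['location'],1),onz(n,q['location'],z[th]))
print(arm.observe()['clock'])
E
```

```text
angle_plate side 0.61 [282.  179.8] [ 0.6553 -0.0598  0.    ]
angle_plate top 0.61 [332.1 161.5] [ 0.6555 -0.0619  0.    ]
housing_center side 0.57 [316.3 188.5] [ 0.5374 -0.0494  0.03  ]
housing_center top 0.76 [328.1 198.8] [ 0.5342 -0.049   0.03  ]
housing_center top 0.2 [235.7 184.7] [0.5759 0.2266 0.03  ]
housing_seat side 0.73 [313.3 186.4] [ 0.5485 -0.0522  0.03  ]
housing_seat top 0.95 [328.4 190.2] [ 0.5601 -0.0499  0.03  ]
spacer_center side 0.8 [234.9 259.5] [0.5686 0.2329 0.011 ]
spacer_center side 0.47 [174.9 251.6] [0.6988 0.2878 0.011 ]
spacer_center top 0.63 [219.6 145.8] [0.7013 0.2851 0.011 ]
spacer_center top 0.55 [235.6 186.4] [0.5743 0.2313 0.011 ]
lens_center side 0.73 [263.3 282.5] [0.4763 0.249  0.0095]
lens_center top 0.53 [252.6 129.1] [0.7555 0.1851 0.0095]
lens_center top 0.52 [225.4 220.4] [0.4709 0.2587 0.0095]
ring_center side 0.77 [318.8 362.1] [0.2769 0.3393 0.0085]
ring_center side 0.59 [288.1 304.7] [0.399  0.2664 0.0085]
ring_center side 0.16 [311.3 189.3] [ 0.5609 -0.0609  0.0085]
ring_center top 0.59 [222.3 246.5] [0.393  0.2652 0.0085]
ring_center top 0.38 [196.4 286.5] [0.2762 0.3366 0.0085]
tray side 0.92 [261.5 282.9] [ 0.4843  0.2463 -0.    ]
tray top 0.86 [227.4 216.7] [0.483  0.2556 0.    ]
tray top 0.67 [326.2 195.6] [ 0.5487 -0.0438  0.    ]
bell_a side 0.75 [343.8 245.4] [0.3916 0.0575 0.    ]
bell_a side 0.7 [283.4 180.8] [ 0.6496 -0.0584  0.    ]
bell_a top 0.75 [452.9 215.7] [ 0.4882 -0.4273  0.    ]
magnifier side 0.61 [191.9 218.7] [0.7528 0.1812 0.    ]
magnifier side 0.48 [313.7 192.8] [ 0.5535 -0.0607  0.    ]
magnifier top 0.71 [289.7 247.4] [0.3912 0.0653 0.    ]
magnifier top 0.48 [252.8 130. ] [0.7559 0.1863 0.    ]
1.05
```

View pics/b_top.png

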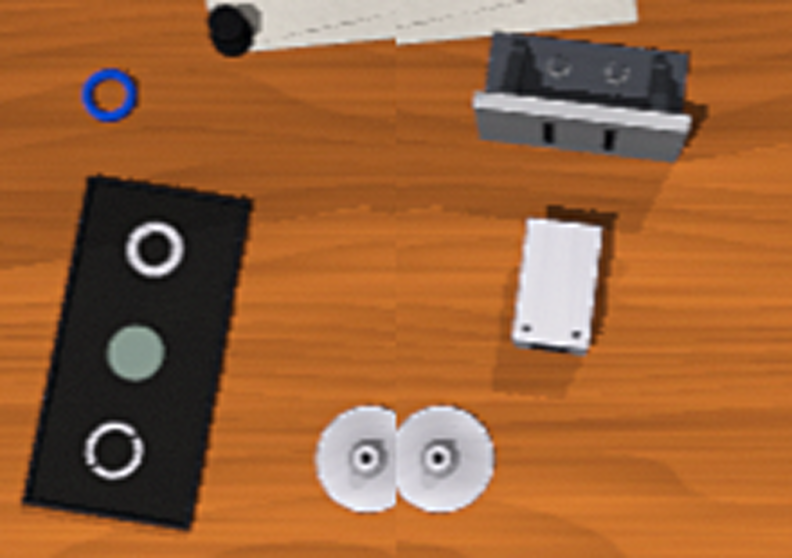

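View pics/b_side.png

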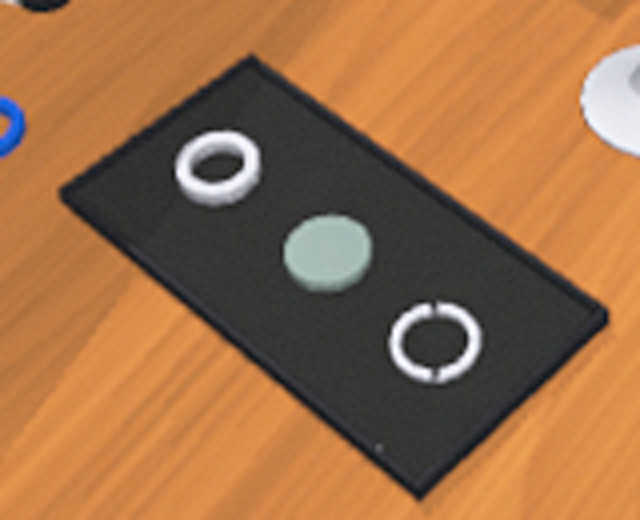

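View pics/c_side.png

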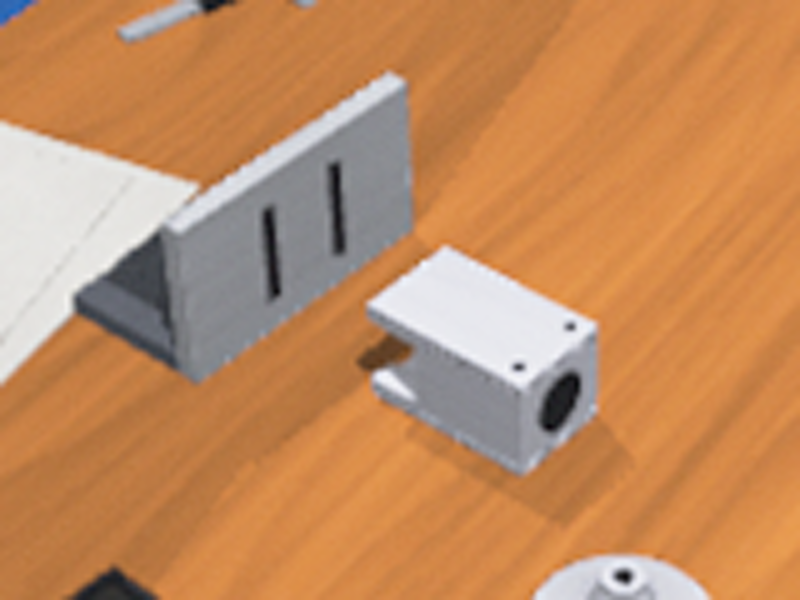

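The parts are told apart as follows:

- **Spacer:** two candidates, the tall plain white ring on the tray at side (235,260) and the blue ring at (175,252) on the bench. The tray one is aluminium, thick-walled and tall, so it is the spacer.
- **Ring:** two candidates, the thin ring with two slots on the tray at side (288,304) and the blue one at (319,364). The tray one fits.
- **Lens:** the greenish disc at side (262,283).

The enlarged crop confirms all three. I'll now hover over the housing for a closer look.

```bash
python3 -m creep '[{"translation":[0.0265,-0.025,0],"rot":[0,0,0],"jaw":0.09},{"translation":[0.0265,-0.025,0],"rot":[0,0,0],"jaw":0.09},{"translation":[0.0265,-0.025,0],"rot":[0,0,0],"jaw":0.09},{"translation":[0.0265,-0.025,0],"rot":[0,0,0],"jaw":0.09},{"translation":[0.0265,-0.025,0],"rot":[0,0,0],"jaw":0.09},{"translation":[0.0265,-0.025,0],"rot":[0,0,0],"jaw":0.09},{"translation":[0.0265,-0.025,0],"rot":[0,0,0],"jaw":0.09},{"translation":[0.0265,-0.025,0],"rot":[0,0,0],"jaw":0.09},{"translation":[0.0265,-0.025,0],"rot":[0,0,0],"jaw":0.09},{"translation":[0.0265,-0.025,0],"rot":[0,0,0],"jaw":0.09},{"translation":[0.0265,-0.025,0],"rot":[0,0,0],"jaw":0.09},{"translation":[0.0265,-0.025,0],"rot":[0,0,0],"jaw":0.09}]'
cat >> h.py <<'E'
np.set_printoptions(precision=4,suppress=True)
def st(): 
    s=arm.observe(); return s,np.array(s['position']),Rn.from_rotvec(s['ee_rot'])
def log(tag=''):
    import json
    s,p,R=st()
    open('log.jsonl','a').write(json.dumps(dict(q=list(map(float,s['joints'])),p=list(map(float,p)),r=list(map(float,s['ee_rot']))))+'\n')
    print(tag,'t',round(s['clock'],2),'p',p,'q',np.array(s['joints']),'F',np.array(s['force']),'w',round(s['width']*.0918,4)); Rm=R.as_matrix(); print(' tool x',Rm[:,0],'y',Rm[:,1],'z',Rm[:,2])
def need(P,Rt=None):
    s,p,R=st(); print('shift in tool',R.inv().apply(np.array(P)-p), 'rot deg', None if Rt is None else (R.inv()*Rt).as_rotvec(degrees=True))
def pose(yaw,tilt=0):
    # tool x at yaw (rad), z down; tilt>0 (deg) tips tool z outward (toward tool x dir)
    c,s_=np.cos(yaw),np.sin(yaw)
    return Rn.from_matrix(np.array([[c,s_,0],[s_,-c,0],[0,0,-1.]]))*Rn.from_rotvec([0,tilt,0],degrees=True)
E
python3 -c "
from h import *
log(); need([.50,-.05,.25],pose(-.1)); print(pose(0,20).as_matrix())"
```

```text
clock: 2.05
position: [0.3913, -0.2313, 0.2411]
ee_rot: [3.115, 0.405, 0.001]
force: [1.4, 0.1, -0.4]
width: 0.976
 t 2.05 p [ 0.3913 -0.2313  0.2411] q [ 0.6081  0.1713 -0.2202  1.9537  0.044   1.0202 -0.9443] F [ 1.4231  0.116  -0.3546] w 0.0896
 tool x [0.9668 0.2556 0.0005] y [ 0.2556 -0.9668  0.0007] z [ 0.0007 -0.0006 -1.    ]
shift in tool [ 0.1515 -0.1475 -0.009 ] rot deg [ 0.0351 -0.0369 20.5405]
[[ 0.9397  0.      0.342 ]
 [ 0.     -1.      0.    ]
 [ 0.342   0.     -0.9397]]
```

```bash
python3 -m creep '[{"translation":[0.0275,-0.0268,0],"rot":[0,0,0],"jaw":0.09},{"translation":[0.0275,-0.0268,0],"rot":[0,0,0],"jaw":0.09},{"translation":[0.0275,-0.0268,0],"rot":[0,0,0],"jaw":0.09},{"translation":[0.0275,-0.0268,0],"rot":[0,0,0],"jaw":0.09},{"translation":[0.0275,-0.0268,0],"rot":[0,0,0],"jaw":0.09},{"translation":[0.014,-0.0135,0],"rot":[0,0,6.8],"jaw":0.09},{"translation":[0,0,0],"rot":[0,0,6.8],"jaw":0.09},{"translation":[0,0,0],"rot":[0,0,6.8],"jaw":0.09},{"translation":[0,0,0],"rot":[0,0,0],"jaw":0.09}]'
python3 - <<'E'
from h import *
log()
ci=optics.camera_info('wrist')
im=shot('wrist','d_w')
for th,z in dict(angle_plate=0,housing_center=.03,housing_seat=.03,housing_grip=.03).items():
    for q in optics.pinpoint('wrist',th)[:2]: print(th,round(q['score'],2),np.round(q['location'],1),onz('wrist',q['location'],z,ci))
E
```

```text
clock: 2.8
position: [0.4995, -0.051, 0.2407]
ee_rot: [3.137, -0.16, 0.0]
force: [0.4, 0.1, 0.2]
width: 0.978
 t 2.8 p [ 0.4995 -0.051   0.2407] q [ 0.2281  0.2562 -0.2858  1.8479  0.0826  1.0489 -1.7628] F [0.4143 0.1094 0.2226] w 0.0898
 tool x [ 0.9948 -0.1018  0.    ] y [-0.1018 -0.9948  0.0001] z [ 0.     -0.0001 -1.    ]
angle_plate 0.56 [306.5  37.3] [ 0.6533 -0.0559  0.    ]
housing_center 0.71 [247.7 249.1] [0.4055 0.049  0.03  ]
housing_center 0.63 [301.4 148.2] [ 0.5303 -0.0369  0.03  ]
housing_seat 0.95 [304.2 122.4] [ 0.5597 -0.0436  0.03  ]
housing_seat 0.2 [ 76.7 140.4] [0.5665 0.2252 0.03  ]
housing_grip 0.83 [304.4 138.7] [ 0.5411 -0.0417  0.03  ]
```

View pics/d_w.png

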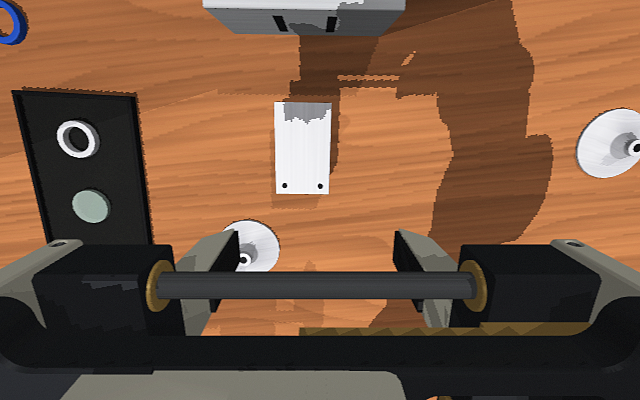

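The wrist view shows the housing's upper face with corners at about (275,102), (331,102), (329,194) and (276,194). The foot of the plate's face runs from (212,33) to (382,37). Next I'll enlarge it to get the corners exactly.

```bash
python3 - <<'E'
from h import *
im=cv2.imread('pics/d_w.png'); save(im,'d_c1',(195,0,415,60),3.6); save(im,'d_c2',(260,90,350,205),5)
E
```

```text
(no output)
```

View pics/d_c1.png

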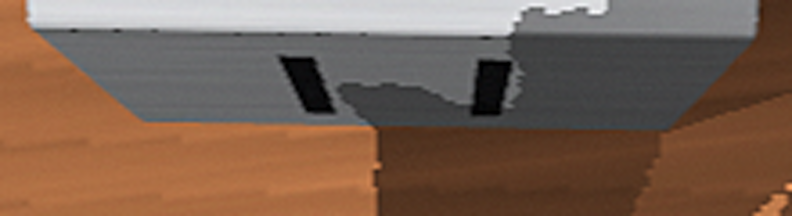

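View pics/d_c2.png

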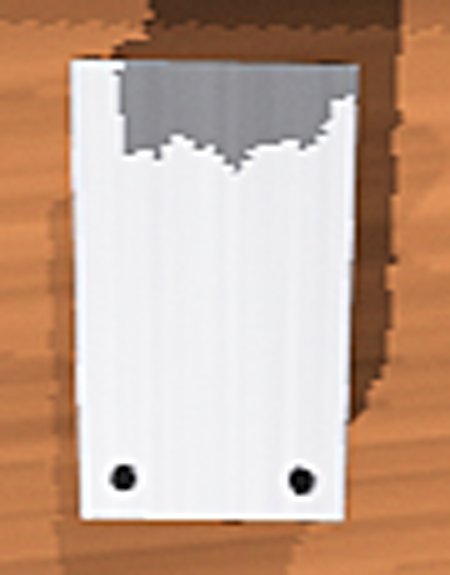

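```bash
python3 - <<'E'
from h import *
H=[onz('wrist',u,.06) for u in [(274,102),(331.6,102.8),(329,194.2),(276.2,193.8)]]
for h in H: print(h)
H=np.array(H); c=H.mean(0); ax=(H[0]+H[1]-H[2]-H[3])/2; print('c',c,'len',np.linalg.norm(ax),'yaw',np.degrees(np.arctan2(ax[1],ax[0])), 'w',np.linalg.norm(H[0]-H[1]),np.linalg.norm(H[2]-H[3]))
for z,uv in ((0,[(235.3,33.6),(380.6,36.4)]),(.1,[(202.8,7.5),(405.3,10.3)])):
    a,b=[onz('wrist',u,z) for u in uv]; d=a-b; print(a,b,np.linalg.norm(d),'mid',(a+b)/2,'yaw',np.degrees(np.arctan2(d[1],d[0]))-90)
# top cam: plate and housing from a_top crop pixels
t=lambda u,v:(u/3.6+170 if u>396 else u/3.6+190, v/3.6+120)
t=lambda u,v:((u-396)/3.6+280, v/3.6+120)
for nm,z,uv in (('pl top',.1,[(475,97),(690,118)]),('pl foot',0,[(480,138),(680,160)]),('H top',.06,[(528,218),(602,226)]),('H foot',.06,[(513,345),(587,353)])):
    a,b=[onz('top',t(*u),z) for u in uv]; d=a-b; print(nm,a,b,np.linalg.norm(d),'mid',(a+b)/2,'yaw',np.degrees(np.arctan2(d[1],d[0]))-90)
E
```

```text
[ 0.5847 -0.0162  0.06  ]
[ 0.5782 -0.0758  0.06  ]
[ 0.4792 -0.0649  0.06  ]
[ 0.4854 -0.0051  0.06  ]
c [ 0.5318 -0.0405  0.06  ] len 0.09975122544658042 yaw -6.34688282710897 w 0.05995153120234438 0.06015700487156522
[0.6647 0.0259 0.    ] [ 0.6458 -0.1414  0.    ] 0.1684442274083775 mid [ 0.6553 -0.0578  0.    ] yaw -6.438601948864886
[0.6647 0.0275 0.1   ] [ 0.6466 -0.1414  0.1   ] 0.16985868908418997 mid [ 0.6557 -0.0569  0.1   ] yaw -6.135937727454333
pl top [0.6716 0.0263 0.1   ] [ 0.6551 -0.1423  0.1   ] 0.16939461226899627 mid [ 0.6634 -0.058   0.1   ] yaw -5.592971150404736
pl foot [0.6653 0.0272 0.    ] [ 0.6464 -0.1446  0.    ] 0.17277792186023475 mid [ 0.6558 -0.0587  0.    ] yaw -6.2795644634257
H top [ 0.5831 -0.0152  0.06  ] [ 0.5767 -0.0749  0.06  ] 0.05997928698302985 mid [ 0.5799 -0.0451  0.06  ] yaw -6.111775711630841
H foot [ 0.4802 -0.0038  0.06  ] [ 0.474  -0.0627  0.06  ] 0.05919750672857399 mid [ 0.4771 -0.0332  0.06  ] yaw -6.014049504418466
```

```bash
cat >> h.py <<'E'
def path(P,Rt):
    "shift expressed in the target tool frame (turn first, then shift)"
    s,p,R=st(); print('rot first',(R.inv()*Rt).as_rotvec(degrees=True),'then shift',Rt.inv().apply(np.array(P)-p),'| shift now-frame',R.inv().apply(np.array(P)-p))
YH=np.radians(-6.3)
E
python3 - <<'E'
from h import *
path([.5437,-.0418,.03],pose(YH,-15))
E
```

```text
rot first [  0.1169 -15.0086   0.8429] then shift [ 0.0962 -0.0149  0.1925] | shift now-frame [ 0.0433 -0.0142  0.2108]
```

```bash
python3 -m creep '[{"translation":[0,0,0],"rot":[0,-5,0.28],"jaw":0.09},{"translation":[0,0,0],"rot":[0,-5,0.28],"jaw":0.09},{"translation":[0,0,0],"rot":[0,-5,0.28],"jaw":0.09},{"translation":[0.0192,-0.003,0.0244],"rot":[0,0,0],"jaw":0.09},{"translation":[0.0192,-0.003,0.0244],"rot":[0,0,0],"jaw":0.09},{"translation":[0.0192,-0.003,0.0244],"rot":[0,0,0],"jaw":0.09},{"translation":[0.0192,-0.003,0.0244],"rot":[0,0,0],"jaw":0.09},{"translation":[0.0192,-0.003,0.0244],"rot":[0,0,0],"jaw":0.09},{"translation":[0,0,0.024],"rot":[0,0,0],"jaw":0.09},{"translation":[0,0,0.024],"rot":[0,0,0],"jaw":0.09},{"translation":[0,0,0.023],"rot":[0,0,0],"jaw":0.09},{"translation":[0,0,0],"rot":[0,0,0],"jaw":0.09}]'
python3 - <<'E'
from h import *
log(); need([.5437,-.0418,.03],pose(YH,-15))
shot('wrist','e_w')
E
```

```text
clock: 4.05
position: [0.5398, -0.0422, 0.0257]
ee_rot: [-3.096, 0.172, 0.419]
force: [-1.3, 0.5, -0.4]
width: 0.98
 t 4.05 p [ 0.5398 -0.0422  0.0257] q [ 0.1552  0.7168 -0.238   1.7294  0.1393  0.9826 -1.8215] F [-1.3122  0.4602 -0.4229] w 0.09
 tool x [ 0.9581 -0.1068 -0.2658] y [-0.1103 -0.9939  0.002 ] z [-0.2644  0.0274 -0.964 ]
shift in tool [ 0.0026 -0.0008 -0.0051] rot deg [ 0.1035  0.4166 -0.0592]
```

View pics/e_w.png

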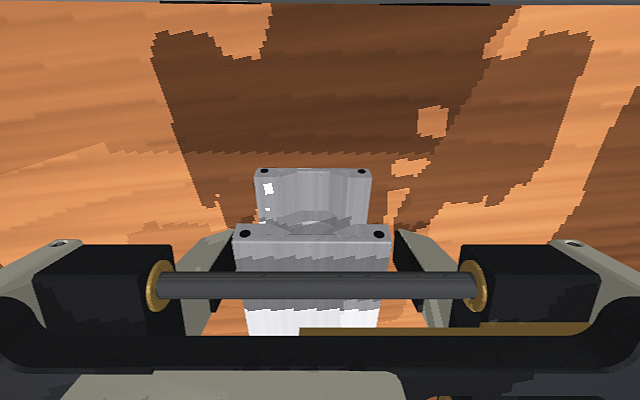

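The housing sits centred between the open fingers, with its open top facing the plate. I'll nudge up 5 mm and grip.

```bash
python3 -m creep '[{"translation":[0.0026,0,-0.005],"rot":[0,0,0],"jaw":0.09},{"translation":[0,0,0],"rot":[0,0,0],"jaw":0.05},{"translation":[0,0,0],"rot":[0,0,0],"jaw":0.05},{"translation":[0,0,0],"rot":[0,0,0],"jaw":0.05},{"translation":[0,0,0],"rot":[0,0,0],"jaw":0.05},{"translation":[0,0,0],"rot":[0,0,0],"jaw":0.05},{"translation":[0,0,0],"rot":[0,0,0],"jaw":0.05}]' 30
python3 - <<'E'
from h import *
log()
E
```

```text
clock: 4.68
position: [0.5476, -0.0419, 0.0341]
ee_rot: [-3.097, 0.174, 0.407]
force: [-1.0, 0.1, 5.4]
width: 0.65
 t 4.68 p [ 0.5476 -0.0419  0.0341] q [ 0.1544  0.7103 -0.2387  1.7118  0.137   0.9984 -1.8206] F [-1.0076  0.1438  5.4475] w 0.0596
 tool x [ 0.96   -0.1082 -0.2581] y [-0.1115 -0.9938  0.0015] z [-0.2567  0.0273 -0.9661]
```

```bash
python3 -m creep '[{"translation":[-0.0065,0,-0.0242],"rot":[0,0,0],"jaw":0.05},{"translation":[-0.0065,0,-0.0242],"rot":[0,0,0],"jaw":0.05},{"translation":[0,0,0],"rot":[0,6,0],"jaw":0.05},{"translation":[0,0,0],"rot":[0,6,0],"jaw":0.05},{"translation":[0,0,0],"rot":[0,6,0],"jaw":0.05},{"translation":[0,0,0],"rot":[0,6,0],"jaw":0.05},{"translation":[0,0,0],"rot":[0,6,0],"jaw":0.05},{"translation":[0,0,0],"rot":[0,6,0],"jaw":0.05}]'
python3 - <<'E'
from h import *
log()
E
```

```text
clock: 5.35
position: [0.546, -0.0424, 0.0841]
ee_rot: [3.064, -0.173, 0.573]
force: [2.0, -4.4, -6.7]
width: 0.653
 t 5.35 p [ 0.546  -0.0424  0.0841] q [-0.0542  0.3806 -0.0077  2.2518  0.4231  0.1579 -2.1513] F [ 2.0351 -4.4273 -6.6981] w 0.0599
 tool x [ 0.9264 -0.1053  0.3616] y [-0.1127 -0.9936 -0.0009] z [ 0.3594 -0.0399 -0.9323]
```

```bash
python3 -m creep '[{"translation":[0.025,0,0.0097],"rot":[0,0,0],"jaw":0.05},{"translation":[0.025,0,0.0097],"rot":[0,0,0],"jaw":0.05},{"translation":[0,0,0],"rot":[0,4,0],"jaw":0.05},{"translation":[0,0,0],"rot":[0,4,0],"jaw":0.05},{"translation":[0,0,0],"rot":[0,4,0],"jaw":0.05},{"translation":[0,0,0],"rot":[0,0,0],"jaw":0.05}]'
python3 - <<'E'
from h import *
log(); shot('side','f_s',(200,110,400,250),4)
E
```

```text
clock: 5.85
position: [0.6063, -0.0547, 0.0947]
ee_rot: [3.01, -0.17, 0.716]
force: [-0.8, 0.0, -4.9]
width: 0.654
 t 5.85 p [ 0.6063 -0.0547  0.0947] q [-0.0266  0.4214 -0.0305  2.1864  0.9536  0.1264 -2.6607] F [-0.792   0.0075 -4.8675] w 0.06
 tool x [ 0.8872 -0.0964  0.4512] y [-0.1165 -0.9931  0.0168] z [ 0.4464 -0.0675 -0.8923]
```

View pics/f_s.png

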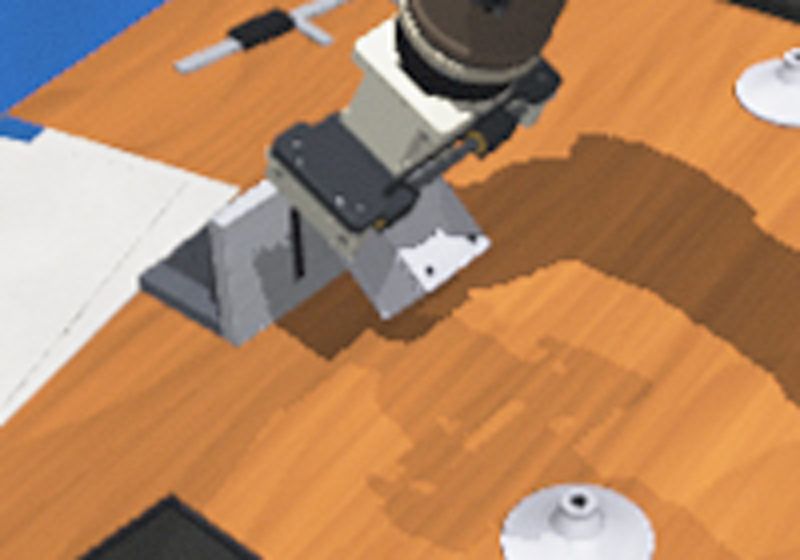

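The side view shows the housing gripped and leaning about 42° with its top near the plate. The wrist is close to its tilt limit. I'll press the top edge on the plate and then drag down with a weaker grip, so the housing pivots in the jaws.

```bash
python3 -m creep '[{"translation":[0.003,0,0.0015],"rot":[0,0,0],"jaw":0.05},{"translation":[0.002,0,0.001],"rot":[0,0,0],"jaw":0.05},{"translation":[0,0,0],"rot":[0,0,0],"jaw":0.05}]'
python3 - <<'E'
from h import *
log()
E
```

```text
clock: 6.15
position: [0.6082, -0.0552, 0.0922]
ee_rot: [3.012, -0.172, 0.703]
force: [-15.7, 3.2, 0.2]
width: 0.65
 t 6.15 p [ 0.6082 -0.0552  0.0922] q [-0.0077  0.4294 -0.053   2.175   0.9208  0.1407 -2.6259] F [-15.7309   3.2013   0.2395] w 0.0596
 tool x [ 0.8909 -0.098   0.4435] y [-0.1178 -0.9929  0.0172] z [ 0.4387 -0.0675 -0.8961]
```

```bash
python3 -m creep '[{"translation":[0,0,0],"rot":[0,0,0],"jaw":0.05},{"translation":[-0.0018,0,0.0036],"rot":[0,0,0],"jaw":0.05},{"translation":[-0.0018,0,0.0036],"rot":[0,0,0],"jaw":0.05},{"translation":[-0.0018,0,0.0036],"rot":[0,0,0],"jaw":0.05},{"translation":[0,0,0],"rot":[0,0,0],"jaw":0.05}]' 15
python3 - <<'E'
from h import *
log(); shot('side','g_s',(200,110,400,250),4)
shot('wrist','g_w')
E
```

```text
clock: 6.57
position: [0.6106, -0.0556, 0.0822]
ee_rot: [3.013, -0.172, 0.703]
force: [-8.1, 1.6, -3.9]
width: 0.652
 t 6.57 p [ 0.6106 -0.0556  0.0822] q [-0.0222  0.4505 -0.0323  2.1773  1.0266  0.1196 -2.7329] F [-8.1277  1.6195 -3.8936] w 0.0599
 tool x [ 0.891  -0.0982  0.4432] y [-0.1177 -0.9929  0.0167] z [ 0.4384 -0.067  -0.8963]
```

View pics/g_s.png

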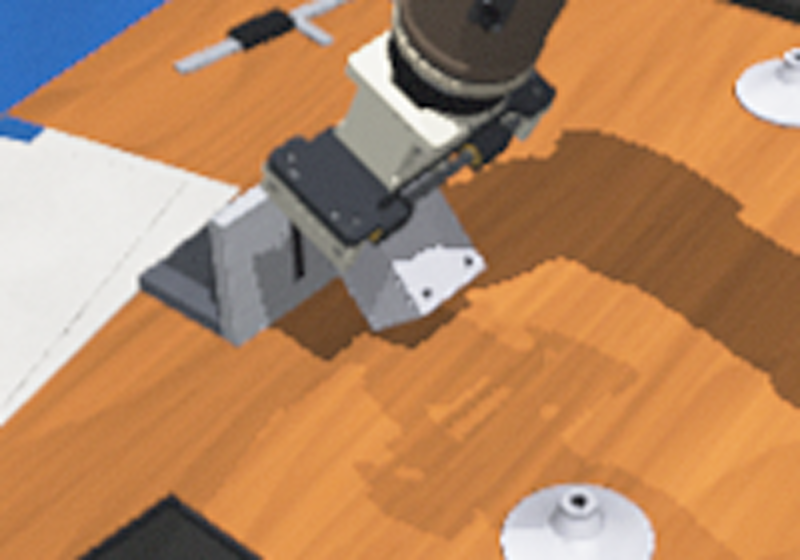

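View pics/g_w.png

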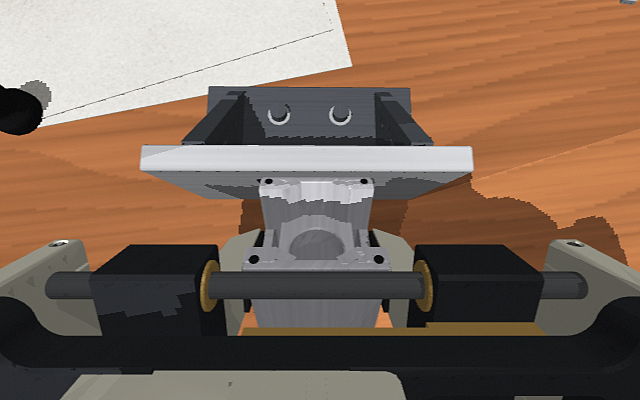

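```bash
cat >> h.py <<'E'
def topnormal(px,ci=None,s=.05):
    "px of top-face holes: far-left, far-right, near-right, near-left -> tilt of housing axis above level"
    ci=ci or optics.camera_info('wrist')
    K=np.array([[ci['fx'],0,ci['cx']],[0,ci['fy'],ci['cy']],[0,0,1.]])
    h=s/2; o=np.array([[-h,h,0],[h,h,0],[h,-h,0],[-h,-h,0]])
    for f in cv2.solvePnPGeneric(o,np.array(px,float).reshape(-1,1,2),K,None,flags=cv2.SOLVEPNP_IPPE)[1:3]: pass
    n,rv,tv,err=cv2.solvePnPGeneric(o,np.array(px,float).reshape(-1,1,2),K,None,flags=cv2.SOLVEPNP_IPPE)
    for r,t,e in zip(rv,tv,err):
        Rm=cv2.Rodrigues(r)[0]; nw=np.array(ci['R']).T@Rm[:,2]; c=np.array(ci['R']).T@(t.ravel()-np.array(ci['t']))
        print('normal',nw,'elev',np.degrees(np.arcsin(nw[2])),'centre',c,'err',e)
E
python3 - <<'E'
from h import *
topnormal([(268,181),(364,181),(382,257),(253,259)])
E
```

```text
normal [ 0.659  -0.0682  0.7491] elev 48.51064454036107 centre [ 0.6325 -0.0579  0.112 ] err [0.3101]
normal [-0.7841  0.1136  0.6101] elev 37.598084550085694 centre [ 0.6272 -0.0571  0.1201] err [11.9198]
```

```bash
python3 -m creep '[{"translation":[0.0009,0,0.0004],"rot":[0,-1,0],"jaw":0.05},{"translation":[0.0009,0,0.0012],"rot":[0,-1,0],"jaw":0.05},{"translation":[0.0005,0,0.0013],"rot":[0,-1,0],"jaw":0.05},{"translation":[0.0005,0,0.0013],"rot":[0,-1,0],"jaw":0.05},{"translation":[0,0,0],"rot":[0,0,0],"jaw":0.05}]' 8
python3 - <<'E'
from h import *
log()
shot('wrist','h_w')
E
```

```text
clock: 7.08
position: [0.6155, -0.056, 0.0801]
ee_rot: [3.041, -0.176, 0.597]
force: [-5.9, 1.3, -3.6]
width: 0.657
 t 7.08 p [ 0.6155 -0.056   0.0801] q [ 0.1945  0.4863 -0.3033  2.0886  0.8397  0.2923 -2.5104] F [-5.8888  1.3381 -3.5962] w 0.0603
 tool x [ 0.9197 -0.1039  0.3786] y [-0.1182 -0.9929  0.0146] z [ 0.3744 -0.0582 -0.9254]
```

View pics/h_w.png

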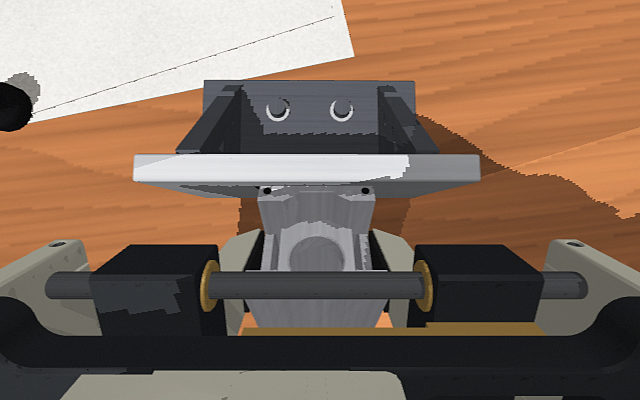

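```bash
python3 - <<'E'
from h import *
shot('side','h_s',(220,120,360,230),5)
E
```

```text
(no output)
```

View pics/h_s.png

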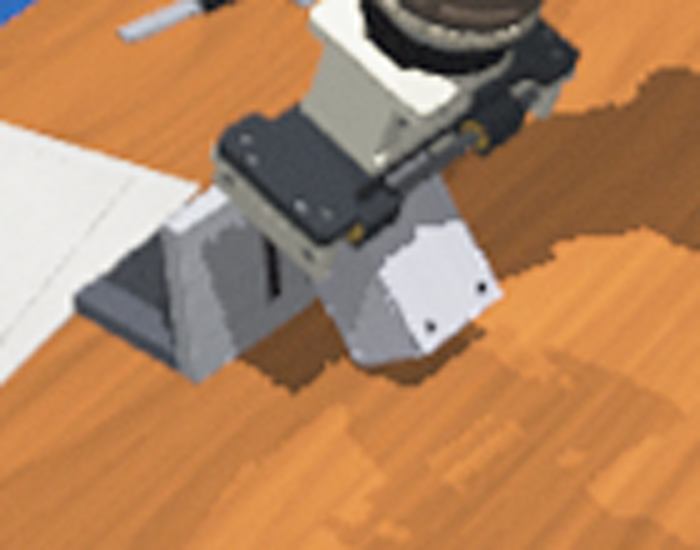

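```bash
cat >> h.py <<'E'
NX=np.array([np.cos(YH),np.sin(YH),0]); NY=np.array([-np.sin(YH),np.cos(YH),0]); PF=np.array([.6555,-.0575,0])
def onside(uv,pc,off=.03):
    c,d=ray('side',uv); q=np.dot(np.array(pc)-c,NY)+off; X=c+d*q/np.dot(d,NY); return np.dot(X-PF,NX),X[2]
E
python3 - <<'E'
from h import *
s,p,R=st()
a=onside((292,192),p); b=onside((305,191.2),p); c=onside((220+495/5,120+295/5),p,-.03)
print(a,b,c,'foot angle',np.degrees(np.arctan2(b[1]-a[1],-(b[0]-a[0]))))
E
```

```text
(np.float64(-0.06288760450854285), np.float64(0.010067931927393192)) (np.float64(-0.10811380959000473), np.float64(0.0368894104733174)) (np.float64(-0.10414684904918683), np.float64(0.03610073090693633)) foot angle 30.67013303753633
```

```bash
python3 -m creep '[{"translation":[0.0018,0,0.0008],"rot":[0,0,0],"jaw":0.05},{"translation":[0.0018,0,0.0008],"rot":[0,0,0],"jaw":0.05},{"translation":[0.0006,0,0.0017],"rot":[0,0,0],"jaw":0.05},{"translation":[0.0006,0,0.0017],"rot":[0,0,0],"jaw":0.05},{"translation":[0,0,0],"rot":[0,0,0],"jaw":0.05}]' 8
python3 - <<'E'
from h import *
log()
shot('side','i_s',(220,120,360,230),5)
E
```

```text
clock: 7.6
position: [0.6223, -0.0569, 0.0779]
ee_rot: [3.04, -0.175, 0.601]
force: [-5.1, 1.0, -0.7]
width: 0.653
 t 7.6 p [ 0.6223 -0.0569  0.0779] q [ 0.1906  0.4969 -0.2978  2.0767  0.8453  0.2914 -2.5123] F [-5.1498  1.0488 -0.6571] w 0.0599
 tool x [ 0.9188 -0.1029  0.3811] y [-0.1177 -0.9929  0.0156] z [ 0.3768 -0.0592 -0.9244]
```

View pics/i_s.png

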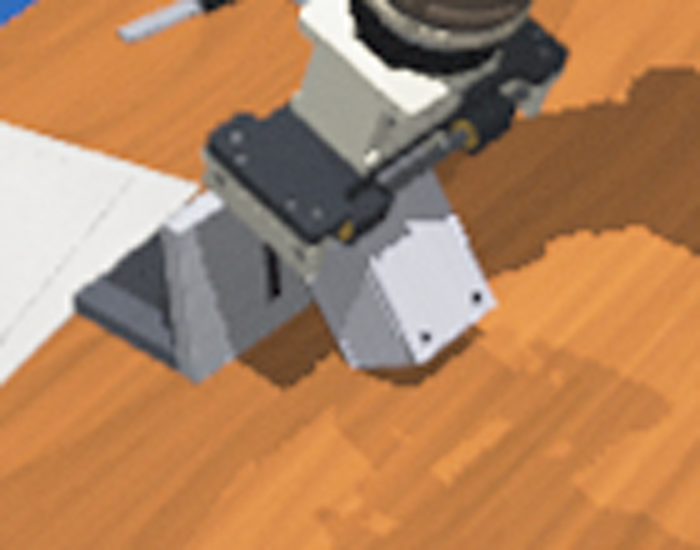

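```bash
python3 -m creep '[{"translation":[0.0018,0,0.0008],"rot":[0,0,0],"jaw":0.05},{"translation":[0.0018,0,0.0008],"rot":[0,0,0],"jaw":0.05},{"translation":[0.0016,0,0.001],"rot":[0,0,0],"jaw":0.05},{"translation":[0,0,0],"rot":[0,0,0],"jaw":0.05}]' 8
python3 - <<'E'
from h import *
log()
s,p,R=st()
a=onside((290,193),p); b=onside((303.6,192.4),p); print(a,b)
shot('side','j_s',(220,120,360,230),5)
shot('wrist','j_w')
E
```

```text
clock: 7.98
position: [0.6278, -0.0575, 0.0776]
ee_rot: [3.04, -0.175, 0.6]
force: [-8.0, 0.8, 0.9]
width: 0.652
 t 7.98 p [ 0.6278 -0.0575  0.0776] q [ 0.1964  0.5047 -0.3046  2.063   0.8393  0.2993 -2.5023] F [-7.996   0.7954  0.8983] w 0.0599
 tool x [ 0.9189 -0.1029  0.3808] y [-0.1177 -0.9929  0.0157] z [ 0.3765 -0.0592 -0.9245]
(np.float64(-0.05537257223332028), np.float64(0.0025653655489168425)) (np.float64(-0.10313951904699765), np.float64(0.030209403980198113))
```

View pics/j_s.png

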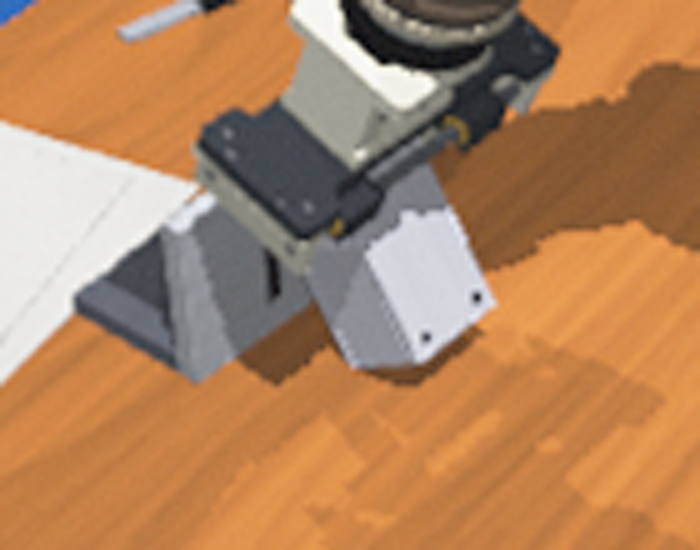

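View pics/j_w.png

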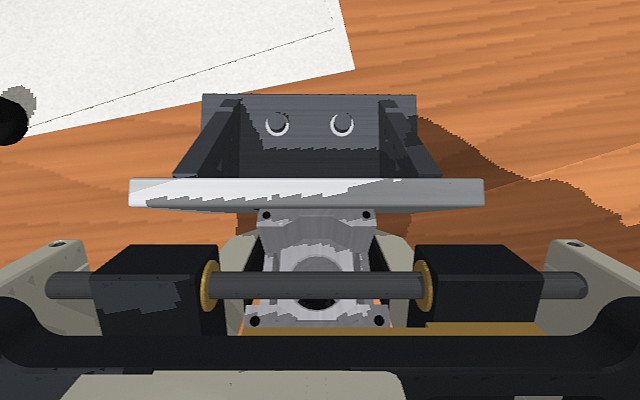

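```bash
python3 - <<'E'
from h import *
topnormal([(266,214),(367,214),(379,321),(255,321)])
E
```

```text
normal [ 0.489  -0.0508  0.8708] elev 60.55283782315112 centre [ 0.6304 -0.0576  0.1052] err [0.1646]
normal [-0.244   0.0577  0.9681] elev 75.47824844829263 centre [ 0.6276 -0.0571  0.1078] err [5.3137]
```

```bash
python3 -m creep '[{"translation":[0,0,0],"rot":[0,0,0],"jaw":0.05},{"translation":[0,0,0],"rot":[0,0,0],"jaw":0.05},{"translation":[0.0005,0,-0.0056],"rot":[0,0,0],"jaw":0.05},{"translation":[0,0,0],"rot":[0,3,0],"jaw":0.05},{"translation":[0,0,0],"rot":[0,3,0],"jaw":0.05},{"translation":[0,0,0],"rot":[0,2,0],"jaw":0.05},{"translation":[0,0,0],"rot":[0,0,0],"jaw":0.05}]' 25
python3 - <<'E'
from h import *
log()
shot('wrist','k_w')
E
```

```text
clock: 8.67
position: [0.6363, -0.0582, 0.1013]
ee_rot: [2.996, -0.168, 0.77]
force: [-4.1, -1.0, -3.5]
width: 0.648
 t 8.67 p [ 0.6363 -0.0582  0.1013] q [-0.0199  0.4414 -0.029   2.1427  1.0404  0.1187 -2.737 ] F [-4.1287 -1.0395 -3.4791] w 0.0595
 tool x [ 0.8705 -0.0939  0.4831] y [-0.1157 -0.9932  0.0155] z [ 0.4783 -0.0694 -0.8754]
```

View pics/k_w.png

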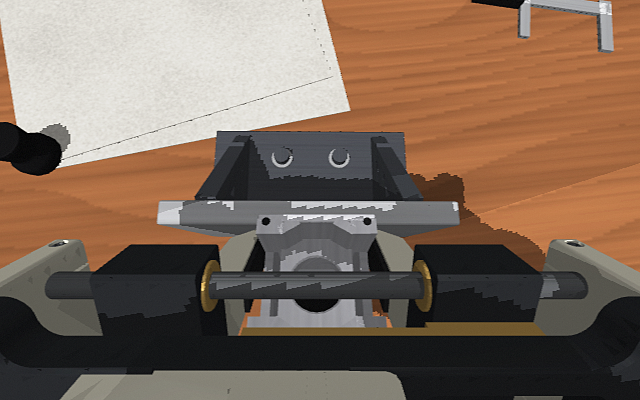

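```bash
python3 -m creep '[{"translation":[-0.002,0,-0.001],"rot":[0,-2.5,0],"jaw":0.05},{"translation":[0,0,0],"rot":[0,-1.5,0],"jaw":0.05},{"translation":[0,0,0],"rot":[0,0,0],"jaw":0.05}]' 25
python3 - <<'E'
from h import *
log()
E
```

```text
clock: 8.97
position: [0.6364, -0.0581, 0.1005]
ee_rot: [3.023, -0.175, 0.683]
force: [-1.9, 1.5, -3.6]
width: 0.645
 t 8.97 p [ 0.6364 -0.0581  0.1005] q [ 0.1863  0.4662 -0.2888  2.0753  0.8905  0.2698 -2.5559] F [-1.9108  1.51   -3.6059] w 0.0592
 tool x [ 0.8968 -0.1013  0.4306] y [-0.1179 -0.993   0.0119] z [ 0.4263 -0.0615 -0.9025]
```

```bash
python3 - <<'E'
from h import *
shot('wrist','l_w'); shot('side','l_s',(220,120,360,230),5)
E
```

```text
(no output)
```

View pics/l_w.png

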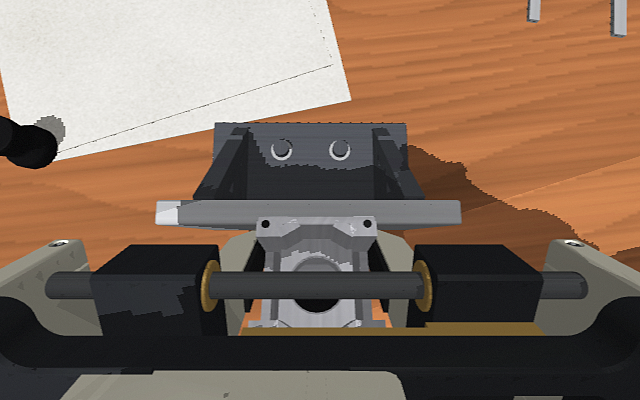

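View pics/l_s.png

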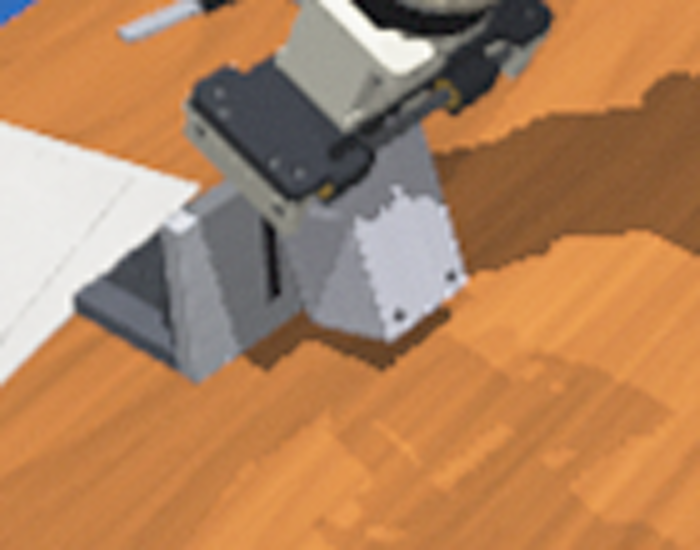

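```bash
python3 - <<'E'
from h import *
s,p,R=st()
for a,b in [((311,323),(388,342)),((316,326),(388,341))]:
    a=onside((220+a[0]/5,120+a[1]/5),p); b=onside((220+b[0]/5,120+b[1]/5),p); print(a,b,np.degrees(np.arctan2(b[1]-a[1],a[0]-b[0])))
topnormal([(265,224),(368,224),(382,327),(254,327)])
E
```

```text
(np.float64(-0.02815720439828586), np.float64(0.016262451469371553)) (np.float64(-0.08240259067881037), np.float64(0.03187125061799079)) 16.052869669858918
(np.float64(-0.03167864154725441), np.float64(0.01605639945869386)) (np.float64(-0.08243796566615946), np.float64(0.03255255293030124)) 18.003521611826315
normal [ 0.5826 -0.0754  0.8093] elev 54.02546095613534 centre [ 0.6338 -0.0591  0.1299] err [1.0413]
normal [-0.4059  0.0867  0.9098] elev 65.48002758256898 centre [ 0.6302 -0.0584  0.1335] err [6.7256]
```

θ is now about 73° by the side view, with the foot edge 16 mm up and about 30 mm from the plate. I'll lower it along the plate with a light grip.

```bash
python3 -m creep '[{"translation":[-0.0017,0,0.0036],"rot":[0,0,0],"jaw":0.05},{"translation":[-0.0017,0,0.0036],"rot":[0,0,0],"jaw":0.05},{"translation":[-0.0017,0,0.0036],"rot":[0,0,0],"jaw":0.05},{"translation":[0,0,0.0],"rot":[0,0,0],"jaw":0.05}]' 12
python3 - <<'E'
from h import *
log()
shot('side','m_s',(220,120,360,230),5)
E
```

```text
clock: 9.4
position: [0.6348, -0.0594, 0.087]
ee_rot: [3.018, -0.169, 0.681]
force: [0.6, -1.1, -2.1]
width: 0.649
 t 9.4 p [ 0.6348 -0.0594  0.087 ] q [ 0.1358  0.4812 -0.2245  2.0918  0.9446  0.2309 -2.6137] F [ 0.6346 -1.1245 -2.1443] w 0.0596
 tool x [ 0.8976 -0.0969  0.4301] y [-0.1158 -0.9931  0.0179] z [ 0.4254 -0.0659 -0.9026]
```

View pics/m_s.png

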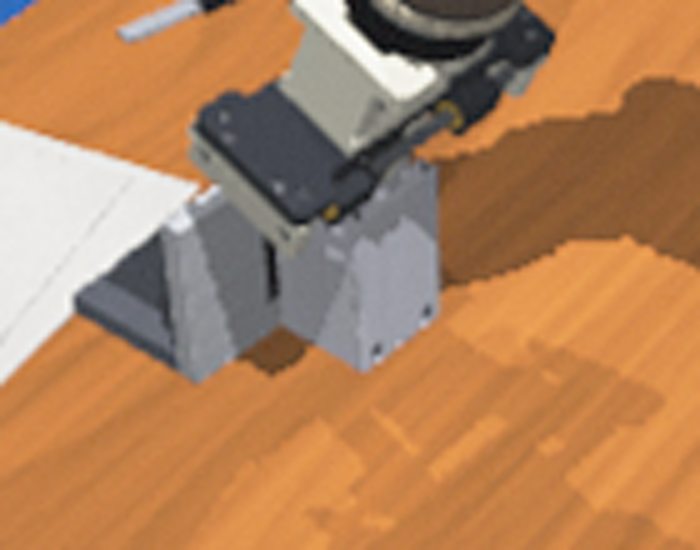

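The housing now looks vertical and almost on its foot. I'll lower it a touch and release.

```bash
python3 -m creep '[{"translation":[-0.0008,0,0.0018],"rot":[0,0,0],"jaw":0.05},{"translation":[-0.0008,0,0.0018],"rot":[0,0,0],"jaw":0.05},{"translation":[0,0,0],"rot":[0,0,0],"jaw":0.05},{"translation":[0,0,0],"rot":[0,0,0],"jaw":0.09},{"translation":[0,0,0],"rot":[0,0,0],"jaw":0.09},{"translation":[0,0,0],"rot":[0,0,0],"jaw":0.09}]' 12
python3 - <<'E'
from h import *
log()
shot('side','n_s',(220,120,360,230),5)
shot('wrist','n_w')
E
```

```text
clock: 9.95
position: [0.6343, -0.0589, 0.0833]
ee_rot: [3.019, -0.169, 0.679]
force: [-0.6, 0.2, 0.2]
width: 0.823
 t 9.95 p [ 0.6343 -0.0589  0.0833] q [ 0.1237  0.4858 -0.2094  2.0958  0.9565  0.2202 -2.6278] F [-0.6079  0.1609  0.1688] w 0.0755
 tool x [ 0.898  -0.0969  0.4292] y [-0.1154 -0.9932  0.0173] z [ 0.4246 -0.065  -0.903 ]
```

View pics/n_s.png

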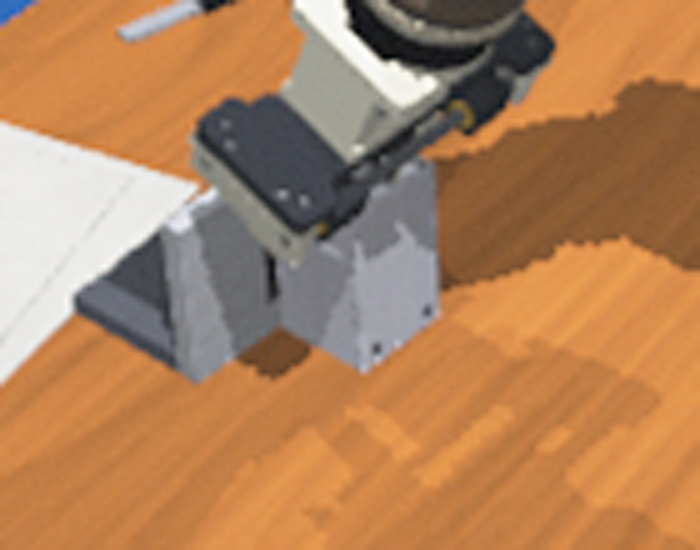

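View pics/n_w.png

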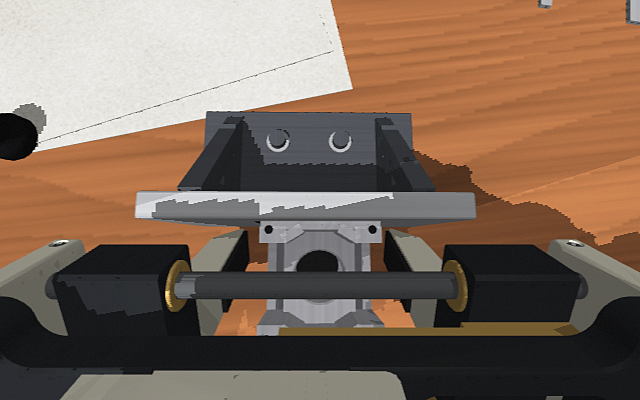

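The housing stands upright, just short of the plate. I'll lift off, level the tool and look.

```bash
python3 -m creep '[{"translation":[0.0,0,0],"rot":[0,0,0],"jaw":0.09},{"translation":[0.005,0,-0.0253],"rot":[0,0,0],"jaw":0.09},{"translation":[0.005,0,-0.0253],"rot":[0,0,0],"jaw":0.09},{"translation":[0.005,0,-0.0253],"rot":[0,0,0],"jaw":0.09},{"translation":[-0.01,0,-0.0253],"rot":[0,-6.3,0],"jaw":0.09},{"translation":[-0.01,0,-0.0253],"rot":[0,-6.3,0],"jaw":0.09},{"translation":[-0.01,0,-0.02],"rot":[0,-6.3,0],"jaw":0.09},{"translation":[-0.01,0,0],"rot":[0,-6.3,0],"jaw":0.09},{"translation":[0,0,0],"rot":[0,0,0],"jaw":0.09}]'
python3 - <<'E'
from h import *
log(); shot('wrist','o_w')
E
```

```text
clock: 10.8
position: [0.5567, -0.0491, 0.2131]
ee_rot: [3.118, -0.186, 0.01]
force: [1.0, 0.1, -0.3]
width: 0.983
 t 10.8 p [ 0.5567 -0.0491  0.2131] q [ 0.4727  0.4372 -0.6775  1.7373  0.3283  1.0762 -2.0071] F [ 1.0417  0.0883 -0.3038] w 0.0903
 tool x [ 0.9929 -0.1191  0.0072] y [-0.1192 -0.9927  0.0178] z [ 0.005  -0.0186 -0.9998]
```

View pics/o_w.png

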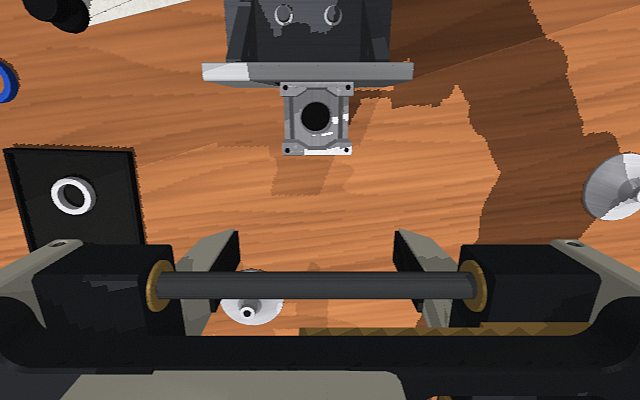

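```bash
python3 - <<'E'
from h import *
save(cv2.imread('pics/o_w.png'),'o_c',(195,50,420,165),3.5)
E
```

```text
(no output)
```

View pics/o_c.png

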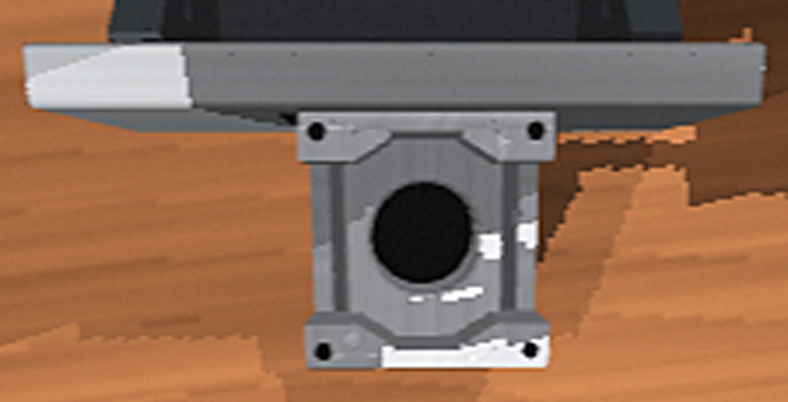

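```bash
cat >> h.py <<'E'
def housing(px,z=.1,ci=None):
    H=np.array([onz('wrist',u,z,ci) for u in px]); c=H.mean(0); ax=(H[0]+H[1]-H[2]-H[3])/2
    print('c',c,'len',np.linalg.norm(ax),'yaw',np.degrees(np.arctan2(ax[1],ax[0])),'w',np.linalg.norm(H[0]-H[1]),np.linalg.norm(H[2]-H[3]),'dist',np.dot(PF-c,NX),'lat',np.dot(c-PF,NY)); return c
E
python3 - <<'E'
from h import *
f=lambda u,v:(195+u/3.5,50+v/3.5)
housing([f(297,112),f(556,112),f(550,367),f(305,367)])
a,b=onz('wrist',f(26,106),.1),onz('wrist',f(764,106),.1); d=a-b
print('plate',a,b,np.linalg.norm(d),'mid',(a+b)/2,np.degrees(np.arctan2(d[1],d[0]))-90)
E
```

```text
c [ 0.6249 -0.0599  0.1   ] len 0.059111964639698554 yaw -6.535109793628764 w 0.05984909226002018 0.06054721290097106 dist 0.030131683557817087 lat -0.005730463608726249
plate [0.6663 0.0278 0.1   ] [ 0.6464 -0.1411  0.1   ] 0.17009429165900905 mid [ 0.6564 -0.0567  0.1   ] -6.734194995505504
```

```bash
python3 - <<'E'
from h import *
P=PF-NX*.088+NY*(-.0057)+np.array([0,0,.062]); print(P); path(P,pose(YH,0))
E
```

```text
[ 0.5674 -0.0535  0.062 ]
rot first [ 1.0305 -0.6841 -0.5067] then shift [0.0109 0.0035 0.1499] | shift now-frame [0.0091 0.0007 0.15  ]
```

```bash
python3 -m creep '[{"translation":[0,0,0],"rot":[1,-0.7,-0.5],"jaw":0.0},{"translation":[0,0.0035,0.03],"rot":[0,0,0],"jaw":0.0},{"translation":[0,0,0.03],"rot":[0,0,0],"jaw":0.0},{"translation":[0,0,0.03],"rot":[0,0,0],"jaw":0.0},{"translation":[0,0,0.03],"rot":[0,0,0],"jaw":0.0},{"translation":[0,0,0.03],"rot":[0,0,0],"jaw":0.0},{"translation":[0.008,0,0.0],"rot":[0,0,0],"jaw":0.0},{"translation":[0,0,0],"rot":[0,0,0],"jaw":0.0},{"translation":[0,0,0],"rot":[0,0,0],"jaw":0.0}]' 12
python3 - <<'E'
from h import *
log(); s,p,R=st(); print('dist',np.dot(PF-p,NX),np.dot(p-PF,NY)); shot('side','p_s',(220,120,360,230),5)
E
```

```text
clock: 11.6
position: [0.5642, -0.0524, 0.0635]
ee_rot: [3.136, -0.17, 0.002]
force: [0.1, -0.1, 0.0]
width: 0.38
 t 11.6 p [ 0.5642 -0.0524  0.0635] q [ 0.4088  0.6239 -0.5869  1.8638  0.472   0.7945 -2.1081] F [ 0.0632 -0.0535  0.0308] w 0.0348
 tool x [ 0.9942 -0.1078  0.0013] y [-0.1078 -0.9942  0.0007] z [ 0.0012 -0.0009 -1.    ]
dist 0.09134103646427152 -0.004931702984068748
```

View pics/p_s.png

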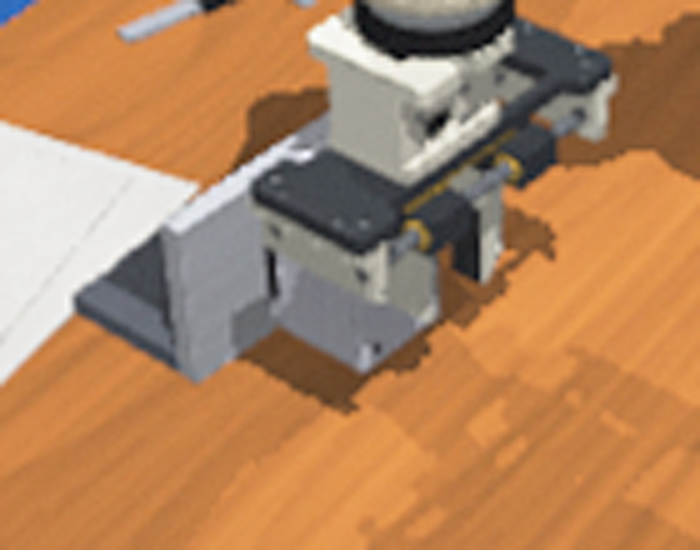

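```bash
python3 -m creep '[{"translation":[0.005,0,0.0],"rot":[0,0,0],"jaw":0.0},{"translation":[0.005,0,0.0],"rot":[0,0,0],"jaw":0.0},{"translation":[0.003,0,0.0],"rot":[0,0,0],"jaw":0.0},{"translation":[0.002,0,0.0],"rot":[0,0,0],"jaw":0.0},{"translation":[0.002,0,0.0],"rot":[0,0,0],"jaw":0.0},{"translation":[0,0,0],"rot":[0,0,0],"jaw":0.0}]' 12
python3 - <<'E'
from h import *
log(); s,p,R=st(); print('dist',np.dot(PF-p,NX),np.dot(p-PF,NY))
E
```

```text
clock: 12.15
position: [0.5804, -0.0548, 0.0623]
ee_rot: [3.136, -0.171, -0.002]
force: [-0.2, -0.3, -0.3]
width: 0.007
 t 12.15 p [ 0.5804 -0.0548  0.0623] q [ 0.4023  0.6462 -0.5823  1.8213  0.4729  0.8175 -2.0984] F [-0.2218 -0.2759 -0.2549] w 0.0007
 tool x [ 0.9941 -0.1086 -0.0009] y [-0.1086 -0.9941  0.0014] z [-0.0011 -0.0013 -1.    ]
dist 0.0749258005672849 -0.005595681730317921
```

```bash
python3 -m creep '[{"translation":[0.002,0,0.0],"rot":[0,0,0],"jaw":0.0},{"translation":[0.0015,0,0.0],"rot":[0,0,0],"jaw":0.0},{"translation":[0.001,0,0.0],"rot":[0,0,0],"jaw":0.0},{"translation":[0,0,0],"rot":[0,0,0],"jaw":0.0}]' 12
python3 - <<'E'
from h import *
log(); s,p,R=st(); print('dist',np.dot(PF-p,NX),np.dot(p-PF,NY))
E
```

```text
clock: 12.48
position: [0.583, -0.0552, 0.0619]
ee_rot: [3.135, -0.17, -0.007]
force: [-5.2, 0.2, 3.0]
width: 0.006
 t 12.48 p [ 0.583  -0.0552  0.0619] q [ 0.4005  0.6515 -0.5815  1.812   0.4723  0.8251 -2.0958] F [-5.1649  0.2199  3.0306] w 0.0006
 tool x [ 0.9941 -0.1083 -0.0043] y [-0.1083 -0.9941  0.002 ] z [-0.0045 -0.0016 -1.    ]
dist 0.07232649795051226 -0.005636863883391236
```

```bash
python3 -m creep '[{"translation":[0.001,0,0.0],"rot":[0,0,0],"jaw":0.0},{"translation":[0.0008,0,0.0],"rot":[0,0,0],"jaw":0.0},{"translation":[0,0,0],"rot":[0,0,0],"jaw":0.0},{"translation":[0,0,0],"rot":[0,0,0],"jaw":0.0}]' 12
python3 - <<'E'
from h import *
log(); s,p,R=st(); print('dist',np.dot(PF-p,NX),np.dot(p-PF,NY))
E
```

```text
clock: 12.82
position: [0.583, -0.0552, 0.0617]
ee_rot: [3.135, -0.17, -0.012]
force: [-12.2, 0.9, 8.5]
width: 0.005
 t 12.82 p [ 0.583  -0.0552  0.0617] q [ 0.3998  0.6532 -0.5815  1.8094  0.4716  0.8292 -2.0948] F [-12.1637   0.8887   8.5442] w 0.0005
 tool x [ 0.9941 -0.108  -0.0073] y [-0.1079 -0.9942  0.0027] z [-0.0076 -0.0019 -1.    ]
dist 0.0723665792020434 -0.00564080894167694
```

```bash
python3 -m creep '[{"translation":[-0.01,0,0.0],"rot":[0,0,0],"jaw":0.0},{"translation":[-0.02,0,-0.01],"rot":[0,0,0],"jaw":0.05},{"translation":[-0.005,0,-0.04],"rot":[0,0,0],"jaw":0.09},{"translation":[0,0,-0.04],"rot":[0,0,0],"jaw":0.09},{"translation":[0,0,-0.035],"rot":[0,0,0],"jaw":0.09},{"translation":[0,0,0],"rot":[0,0,0],"jaw":0.09},{"translation":[0,0,0],"rot":[0,0,0],"jaw":0.09}]' 12
python3 - <<'E'
from h import *
log(); im=shot('wrist','q_w'); save(im,'q_c',(195,50,420,165),3.5)
E
```

```text
clock: 13.4
position: [0.553, -0.0514, 0.1896]
ee_rot: [3.135, -0.171, 0.005]
force: [0.0, -0.3, -1.3]
width: 0.39
 t 13.4 p [ 0.553  -0.0514  0.1896] q [ 0.4878  0.4599 -0.6797  1.7717  0.3354  1.0249 -1.9967] F [ 0.0453 -0.3299 -1.3392] w 0.0358
 tool x [ 0.9941 -0.1085  0.0034] y [-0.1085 -0.9941  0.0016] z [ 0.0032 -0.002  -1.    ]
```

View pics/q_w.png

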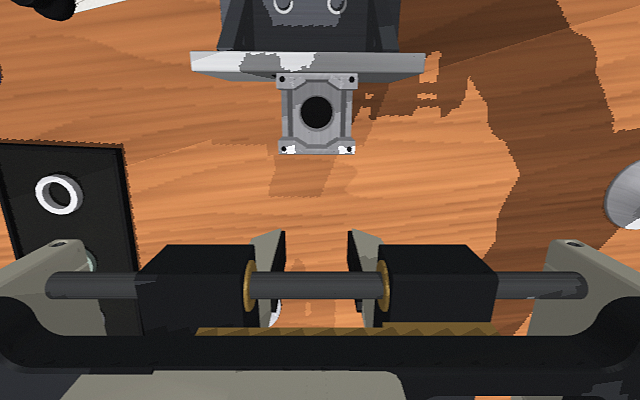

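View pics/q_c.png

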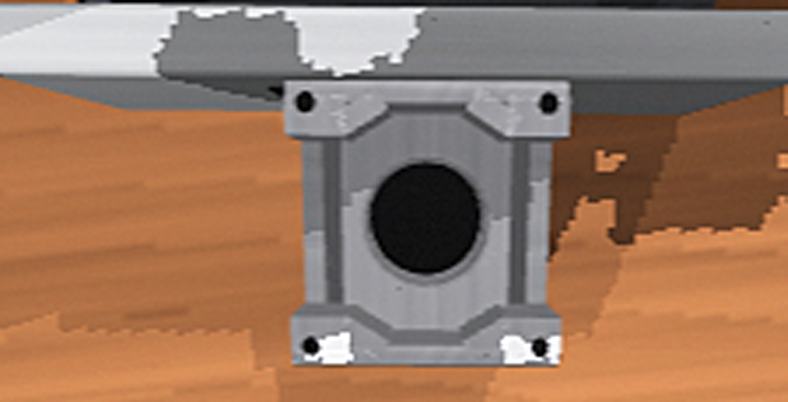

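```bash
python3 - <<'E'
from h import *
f=lambda u,v:(195+u/3.5,50+v/3.5)
housing([f(285,80),f(571,80),f(561,364),f(291,364)])
a,b=onz('wrist',f(-12,74),.1),onz('wrist',(425,50+77/3.5),.1); d=a-b
print('plate',a,b,np.linalg.norm(d),'mid',(a+b)/2,np.degrees(np.arctan2(d[1],d[0]))-90)
print('hole at seat?',onz('wrist',f(425,217),.075))
for th,z in (('housing_seat',.075),('spacer_center',.011)):
    for q in optics.pinpoint('wrist',th)[:2]: print(th,round(q['score'],2),np.round(q['location'],1),onz('wrist',q['location'],z))
s,p,R=st()
E
```

```text
c [ 0.6235 -0.0605  0.1   ] len 0.05893215871525788 yaw -6.614563016539892 w 0.05908198193156591 0.060267704484968314 dist 0.03145448440630778 lat -0.0064728322218509955
plate [0.6638 0.0261 0.1   ] [ 0.6449 -0.1414  0.1   ] 0.16854145386772879 mid [ 0.6543 -0.0576  0.1   ] -6.429609115472658
hole at seat? [ 0.625  -0.0603  0.075 ]
housing_seat 0.95 [317.8 111.5] [ 0.6243 -0.0615  0.075 ]
spacer_center 0.96 [ 57.3 194.3] [0.5648 0.2369 0.011 ]
```

```bash
python3 -m creep '[{"translation":[-0.0021,-0.0358,0.003],"rot":[0,0,0],"jaw":0.09},{"translation":[-0.0021,-0.0358,0.003],"rot":[0,0,0],"jaw":0.09},{"translation":[-0.0021,-0.0358,0.003],"rot":[0,0,0],"jaw":0.09},{"translation":[-0.0021,-0.0358,0.003],"rot":[0,0,0],"jaw":0.09},{"translation":[-0.0021,-0.0358,0.003],"rot":[0,0,0],"jaw":0.09},{"translation":[-0.0021,-0.0358,0.003],"rot":[0,0,0],"jaw":0.09},{"translation":[-0.0021,-0.0358,0.003],"rot":[0,0,0],"jaw":0.09},{"translation":[-0.0021,-0.0358,0.003],"rot":[0,0,0],"jaw":0.09},{"translation":[0,0,0],"rot":[0,0,0],"jaw":0.09},{"translation":[0,0,0],"rot":[0,0,0],"jaw":0.09}]' 12
python3 - <<'E'
from h import *
log(); im=shot('wrist','r_w')
for th,z in (('spacer_center',.011),('lens_center',.0095),('ring_center',.0085)):
    for q in optics.pinpoint('wrist',th)[:2]: print(th,round(q['score'],2),np.round(q['location'],1),onz('wrist',q['location'],z))
E
```

```text
clock: 14.38
position: [0.5641, 0.2377, 0.161]
ee_rot: [3.136, -0.162, -0.007]
force: [-0.1, -1.2, -0.5]
width: 0.981
 t 14.38 p [0.5641 0.2377 0.161 ] q [-0.0424  0.5831 -0.667   1.6554  0.4014  1.0493 -2.5081] F [-0.1202 -1.2499 -0.4593] w 0.09
 tool x [ 0.9946 -0.1033 -0.0046] y [-0.1033 -0.9946  0.0015] z [-0.0048 -0.001  -1.    ]
spacer_center 0.69 [312.  181.8] [0.5691 0.237  0.011 ]
spacer_center 0.65 [250.1  41.8] [0.7033 0.2773 0.011 ]
lens_center 0.95 [310.2 259. ] [0.4809 0.2486 0.0095]
ring_center 0.92 [304.7 317.9] [0.4025 0.2643 0.0085]
```

View pics/r_w.png

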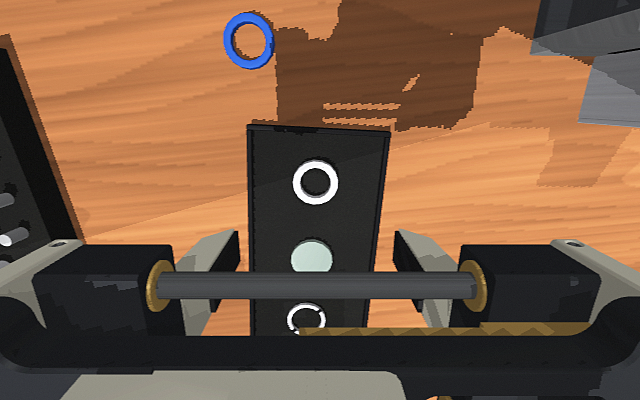

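```bash
cat >> h.py <<'E'
def blob(im,near,lo=150,zs=(.016,),rad=40,name=None):
    "outer ellipse of bright blob near pixel"
    g=cv2.cvtColor(im,cv2.COLOR_BGR2GRAY); x0,y0=int(near[0])-rad,int(near[1])-rad
    m=(g[y0:y0+2*rad,x0:x0+2*rad]>lo).astype(np.uint8)
    cs,_=cv2.findContours(m,cv2.RETR_EXTERNAL,cv2.CHAIN_APPROX_NONE); c=max(cs,key=cv2.contourArea)
    e=cv2.fitEllipse(c); ctr=(e[0][0]+x0,e[0][1]+y0); bb=cv2.boundingRect(c)
    print('ellipse',np.round(ctr,1),np.round(e[1],1),'bbox mid',bb[0]+x0+bb[2]/2-.5,bb[1]+y0+bb[3]/2-.5)
    for z in zs: print('  z',z,onz('wrist',ctr,z))
    return ctr
E
python3 - <<'E'
from h import *
im=cv2.imread('pics/r_w.png'); c=blob(im,(315,183),130,(.012,.016)); blob(im,(312,257),110,(.0095,.013),25)
P=onz('wrist',c,.012); print(P)
path([P[0],P[1],.024],pose(YH+np.radians(15)))
print(path([P[0],P[1],.06],pose(YH+np.radians(15))))
E
```

```text
ellipse [315.  182.3] [42.5 44.6] bbox mid 315.0 182.5
  z 0.012 [0.5691 0.2331 0.012 ]
  z 0.016 [0.5702 0.233  0.016 ]
ellipse [311.2 257.5] [30.7 42.5] bbox mid 311.5 256.5
  z 0.0095 [0.4828 0.2471 0.0095]
  z 0.013 [0.4847 0.2469 0.013 ]
[0.5691 0.2331 0.012 ]
rot first [  0.1596   0.146  -15.0352] then shift [0.0031 0.0004 0.1381] | shift now-frame [ 0.0033 -0.0009  0.1381]
rot first [  0.1596   0.146  -15.0352] then shift [0.0031 0.0004 0.1021] | shift now-frame [ 0.0033 -0.0007  0.1021]
None
```

```bash
python3 -m creep '[{"translation":[0.003,0,0.005],"rot":[0,0,-5],"jaw":0.08},{"translation":[0,0,0.02],"rot":[0,0,-5],"jaw":0.08},{"translation":[0,0,0.025],"rot":[0,0,-5],"jaw":0.08},{"translation":[0,0,0.025],"rot":[0,0,0],"jaw":0.08},{"translation":[0,0,0.025],"rot":[0,0,0],"jaw":0.08},{"translation":[0,0,0],"rot":[0,0,0],"jaw":0.08},{"translation":[0,0,0],"rot":[0,0,0],"jaw":0.08}]' 12
python3 - <<'E'
from h import *
log(); im=shot('wrist','s_w'); print(proj('wrist',[.5693,.2331,.016]),proj('wrist',st()[1]))
E
```

```text
clock: 15.17
position: [0.5683, 0.2328, 0.0621]
ee_rot: [3.13, 0.238, -0.006]
force: [0.9, 0.5, 0.5]
width: 0.869
 t 15.17 p [0.5683 0.2328 0.0621] q [-0.0413  0.7109 -0.663   1.733   0.5417  0.8939 -2.3574] F [0.8775 0.4525 0.4997] w 0.0798
 tool x [ 0.9885  0.151  -0.0043] y [ 0.151  -0.9885  0.0023] z [-0.0039 -0.0029 -1.    ]
[316.5838 224.5658] [315.6732 259.1165]
```

View pics/s_w.png

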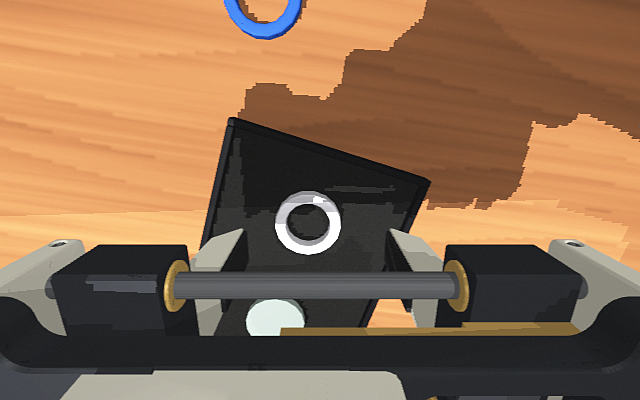

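```bash
python3 - <<'E'
from h import *
im=cv2.imread('pics/s_w.png'); blob(im,(308,222),150,(.012,.016,.018)); s,p,R=st(); print(p,s['ee_rot'],s['dq'])
im=optics.get_image('wrist')[:,:,::-1].copy(); blob(im,(308,222),150,(.016,))
E
```

```text
ellipse [307.6 224. ] [59.1 64.9] bbox mid 307.5 224.5
  z 0.012 [0.5671 0.2392 0.012 ]
  z 0.016 [0.5688 0.2393 0.016 ]
  z 0.018 [0.5696 0.2394 0.018 ]
[0.5691 0.2338 0.0636] [ 3.1312  0.2383 -0.0025] [-0.0033 -0.0274 -0.0141 -0.0215 -0.001  -0.0023 -0.0002]
ellipse [309.2 224.6] [58.6 64.3] bbox mid 309.0 225.0
  z 0.016 [0.5687 0.2388 0.016 ]
```

```bash
cat >> h.py <<'E'
import pickle
def shot(n,name,crop=None,k=1):
    ci=optics.camera_info(n); im=optics.get_image(n)[:,:,::-1].copy()
    pickle.dump(ci,open(f'pics/{name}.ci','wb')); save(im,name,crop,k); return im
def ci(name): return pickle.load(open(f'pics/{name}.ci','rb'))
E
python3 - <<'E'
from h import *
log(); im=shot('wrist','t_w'); 
import h
c=blob(im,(308,222),150,()); P=onz('wrist',c,.015,ci('t_w')); print(P); need([P[0],P[1],.023],pose(YH+np.radians(15)))
E
```

```text
t 15.27 p [0.5696 0.2345 0.0644] q [-0.0417  0.7086 -0.6646  1.7308  0.5415  0.894  -2.3574] F [-0.7627  0.6402  1.103 ] w 0.0801
 tool x [ 0.9884  0.1516 -0.0001] y [ 0.1516 -0.9884  0.0006] z [ 0.     -0.0006 -1.    ]
ellipse [310. 225.] [58.6 64. ] bbox mid 310.0 225.5
[0.5681 0.2382 0.015 ]
shift in tool [-0.0012 -0.0037  0.0417] rot deg [ 0.022  -0.0463  0.0319]
```

```bash
python3 -m creep '[{"translation":[-0.0012,-0.0037,0.016],"rot":[0,0,0],"jaw":0.07},{"translation":[0,0,0.016],"rot":[0,0,0],"jaw":0.07},{"translation":[0,0,0.009],"rot":[0,0,0],"jaw":0.07},{"translation":[0,0,0],"rot":[0,0,0],"jaw":0.06},{"translation":[0,0,0],"rot":[0,0,0],"jaw":0.035},{"translation":[0,0,0],"rot":[0,0,0],"jaw":0.035},{"translation":[0,0,0],"rot":[0,0,0],"jaw":0.035},{"translation":[0,0,0],"rot":[0,0,0],"jaw":0.035}]' 15
python3 - <<'E'
from h import *
log()
E
```

```text
clock: 15.98
position: [0.5676, 0.2383, 0.0229]
ee_rot: [3.132, 0.24, -0.0]
force: [-0.1, 0.0, 4.9]
width: 0.49
 t 15.98 p [0.5676 0.2383 0.0229] q [-0.071   0.7583 -0.6301  1.7565  0.5861  0.8234 -2.3999] F [-0.0626  0.029   4.8905] w 0.045
 tool x [ 0.9883  0.1524 -0.0001] y [ 0.1524 -0.9883  0.0007] z [-0.     -0.0007 -1.    ]
```

```bash
python3 -m creep '[{"translation":[0,0,-0.0345],"rot":[0,0,0],"jaw":0.035},{"translation":[0,0,-0.0345],"rot":[0,0,5],"jaw":0.035},{"translation":[0,0,-0.0345],"rot":[0,0,5],"jaw":0.035},{"translation":[0,0,-0.0345],"rot":[0,0,5],"jaw":0.035},{"translation":[0.0112,0.0363,0],"rot":[0,0,0],"jaw":0.035},{"translation":[0.0112,0.0363,0],"rot":[0,0,0],"jaw":0.035},{"translation":[0.0112,0.0363,0],"rot":[0,0,0],"jaw":0.035},{"translation":[0.0112,0.0363,0],"rot":[0,0,0],"jaw":0.035},{"translation":[0.0112,0.0363,0],"rot":[0,0,0],"jaw":0.035},{"translation":[0.0112,0.0363,0],"rot":[0,0,0],"jaw":0.035},{"translation":[0.0112,0.0363,0],"rot":[0,0,0],"jaw":0.035},{"translation":[0.0112,0.0363,0],"rot":[0,0,0],"jaw":0.035}]' 15
python3 -m creep '[{"translation":[0,0,0],"rot":[0,0,0],"jaw":0.035},{"translation":[0,0,0],"rot":[0,0,0],"jaw":0.035},{"translation":[0,0,0],"rot":[0,0,0],"jaw":0.035},{"translation":[0,0,0],"rot":[0,0,0],"jaw":0.035}]'
python3 - <<'E'
from h import *
log(); im=shot('wrist','u_w'); save(im,'u_c',(220,100,420,260),4)
E
```

```text
clock: 16.98
position: [0.6248, -0.0622, 0.1608]
ee_rot: [3.135, -0.17, -0.001]
force: [1.1, 0.3, -1.1]
width: 0.493
clock: 17.32
position: [0.6246, -0.0584, 0.1606]
ee_rot: [3.137, -0.167, -0.002]
force: [0.3, 0.4, -0.0]
width: 0.488
 t 17.32 p [ 0.6246 -0.0584  0.1606] q [ 0.4274  0.5982 -0.6426  1.621   0.398   1.058  -2.0077] F [ 0.2737  0.3956 -0.0342] w 0.0448
 tool x [ 0.9943 -0.1062 -0.0012] y [-0.1062 -0.9943  0.0005] z [-0.0012 -0.0004 -1.    ]
```

View pics/u_c.png

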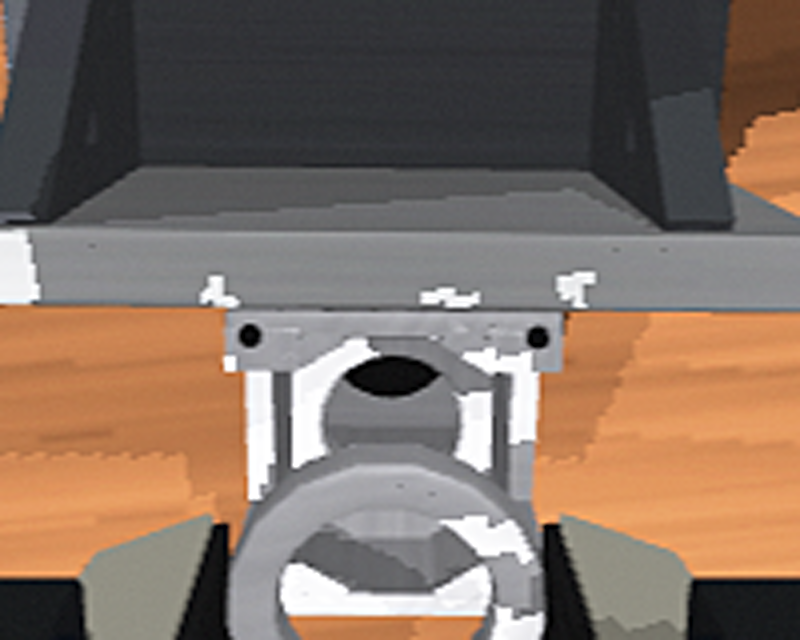

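```bash
cat >> h.py <<'E'
def circ(c,r,z,n=60):
    a=np.linspace(0,2*np.pi,n); return np.stack([c[0]+r*np.cos(a),c[1]+r*np.sin(a),np.full(n,z)],1)
def overlay(im,cc,polys,name,crop,k):
    im=cv2.resize(im,None,fx=k,fy=k,interpolation=cv2.INTER_CUBIC)
    for P,col in polys:
        q=np.array([(proj('wrist',X,cc)+.5)*k-.5 for X in P]); cv2.polylines(im,[np.round(q).astype(np.int32)],False,col,1,cv2.LINE_AA)
    x0,y0,x1,y1=[int(v*k) for v in crop]; cv2.imwrite(f'pics/{name}.png',im[y0:y1,x0:x1])
def sq(c,h,z):
    c=np.array([c[0],c[1],0]); return [c+h*(a*NX+b*NY)+np.array([0,0,z]) for a,b in ((1,1),(1,-1),(-1,-1),(-1,1),(1,1))]
E
python3 - <<'E'
from h import *
cc=ci('u_w'); im=cv2.imread('pics/u_w.png')
A=onz('wrist',(276.5,178),.1,cc);B=onz('wrist',(360.75,178),.1,cc); d=A-B
print(A,B,np.linalg.norm(d),np.degrees(np.arctan2(d[1],d[0]))-90)
C=(A+B)/2-.03*NX; print('housing c',C,'lat',np.dot(C-PF,NY),'dist',np.dot(PF-C,NX))
s,p,R=st(); print(p)
overlay(im,cc,[(sq(C,.03,.1),(0,0,255)),(circ(p,.023,p[2]-.0069),(0,255,0)),(circ(p,.023,p[2]-.0169),(255,255,0)),(circ(C,.014,.075),(255,0,255))],'u_o',(220,100,420,260),4)
E
```

```text
[ 0.6576 -0.0338  0.1   ] [ 0.6512 -0.093   0.1   ] 0.05951965845143922 -6.137202416125504
housing c [ 0.6246 -0.0601  0.1   ] lat -0.005979316162252074 dist 0.030466702969467234
[ 0.6246 -0.0582  0.1605]
```

View pics/u_o.png

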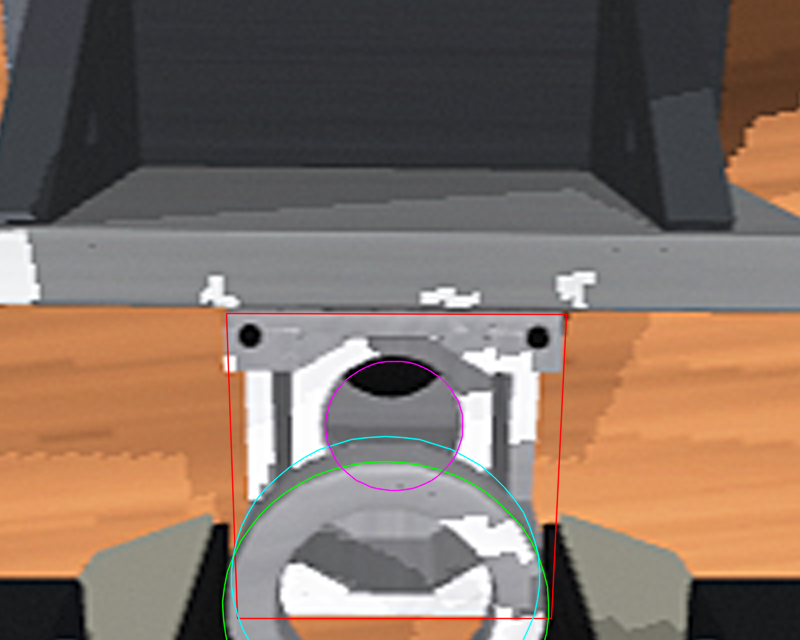

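```bash
python3 - <<'E'
from h import *
need([.6258,-.0603,.125],pose(YH))
E
```

```text
shift in tool [0.0014 0.0019 0.0355] rot deg [0.0383 0.0635 0.2317]
```

```bash
python3 -m creep '[{"translation":[0.0014,0.0019,0.012],"rot":[0,0,0.2],"jaw":0.035},{"translation":[0,0,0.012],"rot":[0,0,0],"jaw":0.035},{"translation":[0,0,0.011],"rot":[0,0,0],"jaw":0.035},{"translation":[0,0,0],"rot":[0,0,0],"jaw":0.035},{"translation":[0,0,0],"rot":[0,0,0],"jaw":0.035},{"translation":[0,0,0],"rot":[0,0,0],"jaw":0.035}]'
python3 - <<'E'
from h import *
log(); im=shot('wrist','v_w'); need([.6258,-.0603,.0925],pose(YH)); cc=ci('v_w'); s,p,R=st(); C=[.6252,-.0602]
overlay(im,cc,[(sq(C,.03,.1),(0,0,255)),(circ(C,.025,.1),(0,255,255)),(circ(p,.023,p[2]-.0069),(0,255,0)),(circ(p,.023,p[2]-.0169),(255,255,0))],'v_o',(220,120,420,280),4)
E
```

```text
clock: 17.87
position: [0.6259, -0.0621, 0.125]
ee_rot: [3.136, -0.175, -0.003]
force: [0.7, 0.2, -1.0]
width: 0.488
 t 17.87 p [ 0.6259 -0.0621  0.125 ] q [ 0.4188  0.6363 -0.6225  1.6513  0.4267  0.9955 -2.0305] F [ 0.6758  0.2117 -0.9976] w 0.0448
 tool x [ 0.9938 -0.1115 -0.0017] y [-0.1115 -0.9938  0.0013] z [-0.0019 -0.0011 -1.    ]
shift in tool [-0.0005 -0.0018  0.0329] rot deg [ 0.0713  0.0564 -0.1083]
```

View pics/v_o.png

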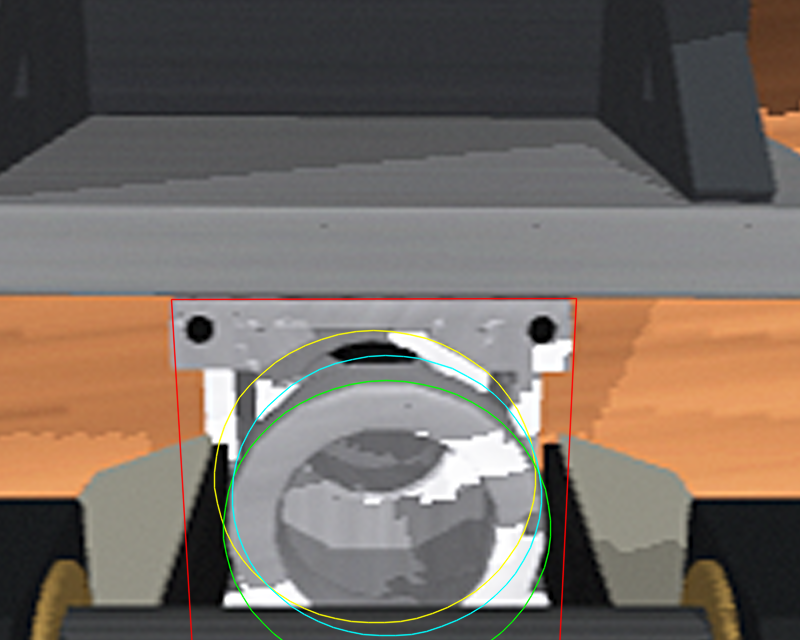

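```bash
python3 -m creep '[{"translation":[0,0,0],"rot":[0,0,0],"jaw":0.035},{"translation":[0,0,0],"rot":[0,0,0],"jaw":0.035}]'
python3 -c "
from h import *
need([.6258,-.0603,.0925],pose(YH))"
```

```text
clock: 18.08
position: [0.6262, -0.0623, 0.1257]
ee_rot: [3.135, -0.176, -0.001]
force: [0.1, 0.2, -0.4]
width: 0.489
shift in tool [-0.0006 -0.002   0.0332] rot deg [ 0.0815  0.0243 -0.1267]
```

```bash
python3 -m creep '[{"translation":[-0.0006,-0.0018,0.003],"rot":[0,0,0],"jaw":0.035},{"translation":[0,0,0.003],"rot":[0,0,0],"jaw":0.035},{"translation":[0,0,0],"rot":[0,0,0],"jaw":0.035},{"translation":[0,0,0],"rot":[0,0,0],"jaw":0.035}]'
python3 -c "
from h import *
need([.6258,-.0603,.0925],pose(YH))"
```

```text
clock: 18.42
position: [0.6252, -0.0605, 0.1189]
ee_rot: [3.135, -0.176, -0.003]
force: [-0.6, -0.8, -0.4]
width: 0.49
shift in tool [ 0.0006 -0.0003  0.0264] rot deg [ 0.0916  0.1093 -0.115 ]
```

```bash
python3 -m creep '[{"translation":[0.0006,-0.0003,0.005],"rot":[0,0,0],"jaw":0.035},{"translation":[0,0,0.005],"rot":[0,0,0],"jaw":0.035},{"translation":[0,0,0.005],"rot":[0,0,0],"jaw":0.035},{"translation":[0,0,0.004],"rot":[0,0,0],"jaw":0.035},{"translation":[0,0,0],"rot":[0,0,0],"jaw":0.035}]'
python3 -c "
from h import *
log();need([.6258,-.0603,.0925],pose(YH))"
```

```text
clock: 18.83
position: [0.6253, -0.0604, 0.0989]
ee_rot: [3.135, -0.176, -0.005]
force: [-0.3, 0.1, 0.3]
width: 0.489
 t 18.83 p [ 0.6253 -0.0604  0.0989] q [ 0.4064  0.6642 -0.6077  1.6742  0.4488  0.95   -2.0519] F [-0.3041  0.0999  0.2812] w 0.0449
 tool x [ 0.9937 -0.1118 -0.0032] y [-0.1118 -0.9937  0.0017] z [-0.0034 -0.0013 -1.    ]
shift in tool [ 0.0005 -0.0002  0.0064] rot deg [ 0.0968  0.1841 -0.1181]
```

No force, so the spacer is entering the bore. I'll go down to contact.

```bash
python3 -m creep '[{"translation":[0.0003,0,0.003],"rot":[0,0,0],"jaw":0.035},{"translation":[0,0,0.0025],"rot":[0,0,0],"jaw":0.035},{"translation":[0,0,0.001],"rot":[0,0,0],"jaw":0.035},{"translation":[0,0,0],"rot":[0,0,0],"jaw":0.035}]'
python3 -c "
from h import *
log();need([.6258,-.0603,.092],pose(YH))"
```

```text
clock: 19.17
position: [0.6262, -0.0603, 0.0934]
ee_rot: [3.135, -0.176, -0.003]
force: [-0.5, -0.5, -0.2]
width: 0.489
 t 19.17 p [ 0.6262 -0.0603  0.0934] q [ 0.4039  0.6707 -0.6043  1.6776  0.4543  0.9393 -2.0562] F [-0.5132 -0.5025 -0.2194] w 0.0449
 tool x [ 0.9937 -0.1119 -0.0016] y [-0.1119 -0.9937  0.0015] z [-0.0018 -0.0013 -1.    ]
shift in tool [-0.0004  0.      0.0014] rot deg [ 0.0872  0.0944 -0.1224]
```

```bash
python3 -m creep '[{"translation":[0,0,0.001],"rot":[0,0,0],"jaw":0.035},{"translation":[0,0,0.001],"rot":[0,0,0],"jaw":0.035},{"translation":[0,0,0],"rot":[0,0,0],"jaw":0.035}]'
python3 -c "
from h import *
log();need([.6258,-.0603,.092],pose(YH))"
```

```text
clock: 19.42
position: [0.6265, -0.0603, 0.092]
ee_rot: [3.135, -0.176, -0.001]
force: [0.4, 0.8, 0.3]
width: 0.489
 t 19.42 p [ 0.6265 -0.0603  0.092 ] q [ 0.4031  0.6723 -0.6033  1.6788  0.456   0.9361 -2.0577] F [0.4157 0.8208 0.2886] w 0.0449
 tool x [ 0.9937 -0.1119 -0.0009] y [-0.1119 -0.9937  0.0015] z [-0.001  -0.0014 -1.    ]
shift in tool [-0.0007  0.0001 -0.    ] rot deg [ 0.0882  0.0495 -0.1238]
```

```bash
python3 -m creep '[{"translation":[-0.0005,0,0.001],"rot":[0,0,0],"jaw":0.035},{"translation":[0,0,0.0005],"rot":[0,0,0],"jaw":0.035},{"translation":[0,0,0],"rot":[0,0,0],"jaw":0.035}]'
python3 -c "
from h import *
log();need([.6258,-.0603,.092],pose(YH))"
```

```text
clock: 19.67
position: [0.6266, -0.0603, 0.0918]
ee_rot: [3.135, -0.176, 0.001]
force: [-2.9, -1.6, 12.7]
width: 0.491
 t 19.67 p [ 0.6266 -0.0603  0.0918] q [ 0.403   0.6718 -0.6032  1.6802  0.4572  0.9338 -2.059 ] F [-2.9148 -1.6235 12.6919] w 0.0451
 tool x [ 0.9937 -0.1119  0.0007] y [-0.1119 -0.9937  0.0018] z [ 0.0004 -0.0019 -1.    ]
shift in tool [-0.0008  0.0001 -0.0002] rot deg [ 0.1056 -0.0372 -0.1261]
```

Contact came at exactly the seated height. I'll release and lift.

```bash
python3 -m creep '[{"translation":[0,0,-0.0005],"rot":[0,0,0],"jaw":0.07},{"translation":[0,0,0],"rot":[0,0,0],"jaw":0.07},{"translation":[0,0,0],"rot":[0,0,0],"jaw":0.07},{"translation":[0,0,0],"rot":[0,0,0],"jaw":0.07},{"translation":[0,0,-0.01],"rot":[0,0,0],"jaw":0.07},{"translation":[0,0,-0.025],"rot":[0,0,0],"jaw":0.07},{"translation":[0,0,-0.035],"rot":[0,0,0],"jaw":0.07},{"translation":[-0.01,0,-0.03],"rot":[0,0,0],"jaw":0.08},{"translation":[-0.03,0,0],"rot":[0,0,0],"jaw":0.08},{"translation":[-0.03,0,0],"rot":[0,0,0],"jaw":0.08},{"translation":[0,0,0],"rot":[0,0,0],"jaw":0.08}]'
python3 - <<'E'
from h import *
log(); im=shot('wrist','w_w'); save(im,'w_c',(220,60,420,220),4)
E
```

```text
clock: 20.58
position: [0.5514, -0.0514, 0.1914]
ee_rot: [3.134, -0.173, -0.007]
force: [0.2, -0.0, 0.0]
width: 0.867
 t 20.58 p [ 0.5514 -0.0514  0.1914] q [ 0.4934  0.4623 -0.69    1.7661  0.338   1.0397 -2.0014] F [ 0.1572 -0.0275  0.049 ] w 0.0796
 tool x [ 0.9939 -0.1098 -0.0044] y [-0.1098 -0.9939  0.0034] z [-0.0048 -0.0028 -1.    ]
```

View pics/w_c.png

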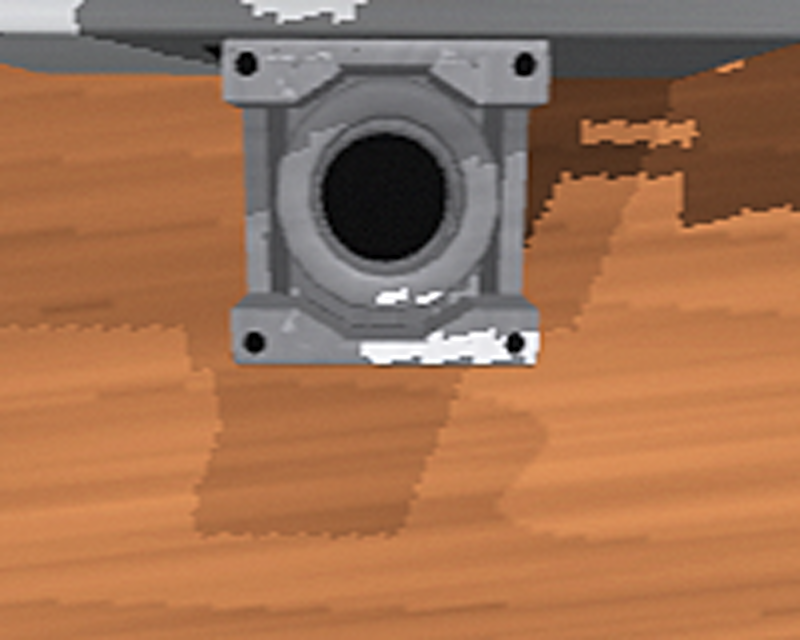

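```bash
python3 -m creep '[{"translation":[-0.0113,-0.0326,0.0035],"rot":[0,0,0],"jaw":0.08},{"translation":[-0.0113,-0.0326,0.0035],"rot":[0,0,0],"jaw":0.08},{"translation":[-0.0113,-0.0326,0.0035],"rot":[0,0,0],"jaw":0.08},{"translation":[-0.0113,-0.0326,0.0035],"rot":[0,0,0],"jaw":0.08},{"translation":[-0.0113,-0.0326,0.0035],"rot":[0,0,0],"jaw":0.08},{"translation":[-0.0113,-0.0326,0.0035],"rot":[0,0,0],"jaw":0.08},{"translation":[-0.0113,-0.0326,0.0035],"rot":[0,0,0],"jaw":0.08},{"translation":[-0.0113,-0.0326,0.0035],"rot":[0,0,0],"jaw":0.08},{"translation":[-0.0113,-0.0326,0.0035],"rot":[0,0,0],"jaw":0.08},{"translation":[0,0,0.02],"rot":[0,0,-5],"jaw":0.08},{"translation":[0,0,0.02],"rot":[0,0,-5],"jaw":0.08},{"translation":[0,0,0.02],"rot":[0,0,-5],"jaw":0.08}]'
python3 -m creep '[{"translation":[0,0,0],"rot":[0,0,0],"jaw":0.07},{"translation":[0,0,0],"rot":[0,0,0],"jaw":0.07},{"translation":[0,0,0],"rot":[0,0,0],"jaw":0.07}]'
python3 - <<'E'
from h import *
log(); im=shot('wrist','x_w'); cc=ci('x_w')
for th,z in (('lens_center',.0095),('ring_center',.0085)):
    for q in optics.pinpoint('wrist',th)[:2]: print(th,round(q['score'],2),np.round(q['location'],1),onz('wrist',q['location'],z,cc))
print(st()[1])
E
```

```text
clock: 21.63
position: [0.4887, 0.2521, 0.0987]
ee_rot: [3.132, 0.244, -0.0]
force: [0.5, -0.7, -0.5]
width: 0.873
clock: 21.88
position: [0.4888, 0.2511, 0.1]
ee_rot: [3.133, 0.23, -0.001]
force: [-0.2, 0.9, 0.2]
width: 0.77
 t 21.88 p [0.4888 0.2511 0.1   ] q [-0.0558  0.5876 -0.7298  1.8696  0.5011  0.8771 -2.4572] F [-0.1729  0.9113  0.2376] w 0.0707
 tool x [ 0.9893  0.146  -0.0008] y [ 0.146  -0.9893  0.0003] z [-0.0007 -0.0004 -1.    ]
lens_center 0.89 [310.7 212.6] [0.481  0.2541 0.0095]
ring_center 0.84 [284.5 295.8] [0.3959 0.2665 0.0085]
[0.4889 0.2509 0.1003]
```

View pics/x_w.png

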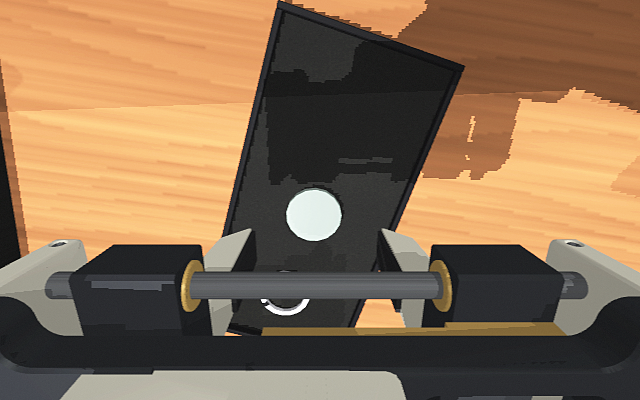

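```bash
python3 - <<'E'
from h import *
im=cv2.imread('pics/x_w.png'); cc=ci('x_w'); c=blob(im,(314,215),120,()); P=onz('wrist',c,.0115,cc); print(P); need([P[0],P[1],.022],pose(YH+np.radians(15)))
E
```

```text
ellipse [313.4 214.7] [50.8 54.4] bbox mid 313.5 214.5
[0.4803 0.2516 0.0115]
shift in tool [-0.0084 -0.002   0.0783] rot deg [ 0.0289 -0.0235 -0.2299]
```

```bash
python3 -m creep '[{"translation":[-0.009,-0.002,0.025],"rot":[0,0,-0.2],"jaw":0.065},{"translation":[0,0,0.025],"rot":[0,0,0],"jaw":0.065},{"translation":[0,0,0.018],"rot":[0,0,0],"jaw":0.065},{"translation":[0,0,0],"rot":[0,0,0],"jaw":0.065},{"translation":[0,0,0],"rot":[0,0,0],"jaw":0.065},{"translation":[0,0,0],"rot":[0,0,0],"jaw":0.065}]'
python3 - <<'E'
from h import *
log(); need([.4797,.2515,.022],pose(YH+np.radians(15)))
E
```

```text
clock: 22.53
position: [0.4795, 0.2517, 0.0324]
ee_rot: [3.132, 0.24, 0.0]
force: [-0.3, 0.0, 0.6]
width: 0.709
 t 22.53 p [0.4795 0.2517 0.0324] q [-0.1147  0.6655 -0.6612  1.9392  0.5969  0.741  -2.5467] F [-0.3191  0.0266  0.6144] w 0.0651
 tool x [0.9884 0.1522 0.0001] y [ 0.1522 -0.9884  0.0003] z [ 0.0001 -0.0003 -1.    ]
shift in tool [0.0001 0.0003 0.0104] rot deg [ 0.0183 -0.004   0.0529]
```

```bash
python3 -m creep '[{"translation":[0,0,0.0055],"rot":[0,0,0],"jaw":0.06},{"translation":[0,0,0.0045],"rot":[0,0,0],"jaw":0.06},{"translation":[0,0,0],"rot":[0,0,0],"jaw":0.055},{"translation":[0,0,0],"rot":[0,0,0],"jaw":0.035},{"translation":[0,0,0],"rot":[0,0,0],"jaw":0.035},{"translation":[0,0,0],"rot":[0,0,0],"jaw":0.035},{"translation":[0,0,0],"rot":[0,0,0],"jaw":0.035},{"translation":[0,0,-0.005],"rot":[0,0,0],"jaw":0.035},{"translation":[0,0,-0.02],"rot":[0,0,0],"jaw":0.035},{"translation":[0,0,0],"rot":[0,0,0],"jaw":0.035}]' 15
python3 - <<'E'
from h import *
log(); im=shot('wrist','y_w')
E
```

```text
clock: 23.37
position: [0.4797, 0.2522, 0.0486]
ee_rot: [-3.132, -0.241, -0.002]
force: [0.1, 0.7, 0.9]
width: 0.492
 t 23.37 p [0.4797 0.2522 0.0486] q [-0.1007  0.6438 -0.6807  1.929   0.5741  0.77   -2.5269] F [0.1134 0.7475 0.9366] w 0.0452
 tool x [0.9882 0.153  0.0011] y [ 0.153  -0.9882 -0.0003] z [ 0.0011  0.0005 -1.    ]
```

View pics/y_w.png

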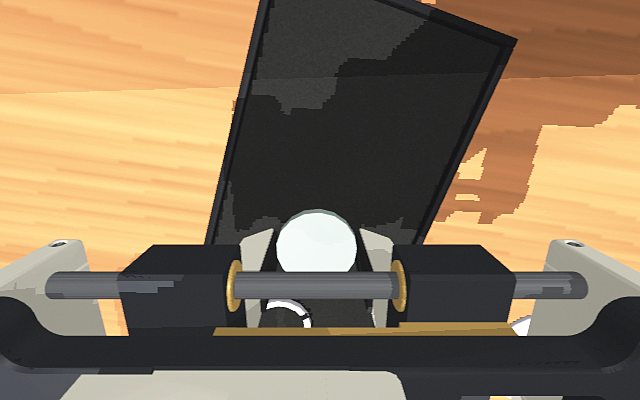

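```bash
python3 -m creep '[{"translation":[0,0,-0.037],"rot":[0,0,5],"jaw":0.035},{"translation":[0,0,-0.037],"rot":[0,0,5],"jaw":0.035},{"translation":[0,0,-0.037],"rot":[0,0,5],"jaw":0.035},{"translation":[0.0199,0.0327,0],"rot":[0,0,0],"jaw":0.035},{"translation":[0.0199,0.0327,0],"rot":[0,0,0],"jaw":0.035},{"translation":[0.0199,0.0327,0],"rot":[0,0,0],"jaw":0.035},{"translation":[0.0199,0.0327,0],"rot":[0,0,0],"jaw":0.035},{"translation":[0.0199,0.0327,0],"rot":[0,0,0],"jaw":0.035},{"translation":[0.0199,0.0327,0],"rot":[0,0,0],"jaw":0.035},{"translation":[0.0199,0.0327,0],"rot":[0,0,0],"jaw":0.035},{"translation":[0.0199,0.0327,0],"rot":[0,0,0],"jaw":0.035},{"translation":[0.0199,0.0327,0],"rot":[0,0,0],"jaw":0.035}]' 15
python3 -m creep '[{"translation":[0,0,0],"rot":[0,0,0],"jaw":0.035},{"translation":[0,0,0],"rot":[0,0,0],"jaw":0.035},{"translation":[0,0,0],"rot":[0,0,0],"jaw":0.035},{"translation":[0,0,0],"rot":[0,0,0],"jaw":0.035}]'
python3 - <<'E'
from h import *
log(); need([.6258,-.0603,.12],pose(YH))
E
```

```text
clock: 24.42
position: [0.6253, -0.0629, 0.1567]
ee_rot: [3.135, -0.171, -0.003]
force: [0.9, 1.2, 0.9]
width: 0.493
clock: 24.75
position: [0.6245, -0.0591, 0.157]
ee_rot: [3.136, -0.167, -0.003]
force: [-0.1, -0.6, 0.1]
width: 0.493
 t 24.75 p [ 0.6245 -0.0591  0.157 ] q [ 0.4328  0.6046 -0.6505  1.6234  0.4072  1.0551 -2.0142] F [-0.1445 -0.551   0.0777] w 0.0452
 tool x [ 0.9943 -0.1063 -0.0019] y [-0.1063 -0.9943  0.0008] z [-0.002  -0.0005 -1.    ]
shift in tool [0.0015 0.0011 0.037 ] rot deg [0.0435 0.1103 0.1981]
```

```bash
python3 -m creep '[{"translation":[0.0013,0,0.012],"rot":[0,0,0],"jaw":0.035},{"translation":[0,0,0.012],"rot":[0,0,0],"jaw":0.035},{"translation":[0,0,0.012],"rot":[0,0,0],"jaw":0.035},{"translation":[0,0,0],"rot":[0,0,0],"jaw":0.035},{"translation":[0,0,0],"rot":[0,0,0],"jaw":0.035},{"translation":[0,0,0],"rot":[0,0,0],"jaw":0.035}]'
python3 - <<'E'
from h import *
log(); im=shot('wrist','z_w'); need([.6258,-.0603,.1005],pose(YH)); cc=ci('z_w'); s,p,R=st(); C=[.6252,-.0602]
overlay(im,cc,[(sq(C,.03,.1),(0,0,255)),(circ(C,.025,.1),(0,255,255)),(circ(p,.023,p[2]-.009),(0,255,0)),(circ(p,.023,p[2]-.016),(255,255,0))],'z_o',(220,120,420,280),4)
E
```

```text
clock: 25.25
position: [0.6263, -0.0607, 0.121]
ee_rot: [3.136, -0.17, -0.003]
force: [0.8, 0.2, -0.3]
width: 0.491
 t 25.25 p [ 0.6263 -0.0607  0.121 ] q [ 0.4211  0.6436 -0.6306  1.6535  0.4376  0.9916 -2.038 ] F [ 0.7733  0.1579 -0.3001] w 0.0451
 tool x [ 0.9941 -0.108  -0.0017] y [-0.108  -0.9941  0.0013] z [-0.0019 -0.0011 -1.    ]
shift in tool [-0.0008 -0.0004  0.0209] rot deg [0.0742 0.0538 0.0884]
```

View pics/z_o.png

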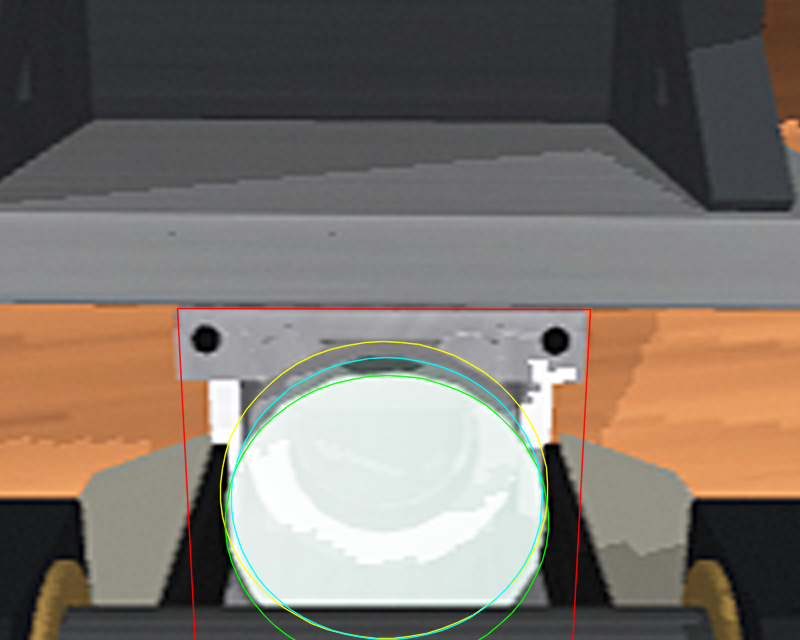

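```bash
python3 -m creep '[{"translation":[0,-0.0004,0.005],"rot":[0,0,0],"jaw":0.035},{"translation":[0,0,0.005],"rot":[0,0,0],"jaw":0.035},{"translation":[0,0,0.004],"rot":[0,0,0],"jaw":0.035},{"translation":[0,0,0.002],"rot":[0,0,0],"jaw":0.035},{"translation":[0,0,0],"rot":[0,0,0],"jaw":0.035},{"translation":[0,0,0],"rot":[0,0,0],"jaw":0.035}]'
python3 - <<'E'
from h import *
log(); need([.6260,-.0602,.101],pose(YH))
E
```

```text
clock: 25.8
position: [0.6258, -0.0604, 0.1047]
ee_rot: [3.136, -0.17, -0.004]
force: [-1.5, 0.7, -0.7]
width: 0.486
 t 25.8 p [ 0.6258 -0.0604  0.1047] q [ 0.4148  0.6609 -0.6214  1.6681  0.4514  0.9631 -2.0501] F [-1.4835  0.6631 -0.7141] w 0.0447
 tool x [ 0.9941 -0.1082 -0.0026] y [-0.1082 -0.9941  0.0015] z [-0.0028 -0.0012 -1.    ]
shift in tool [ 0.0002 -0.0003  0.0037] rot deg [0.0835 0.1494 0.0871]
```

```bash
python3 -m creep '[{"translation":[0,0,0.001],"rot":[0,0,0],"jaw":0.035},{"translation":[0,0,0.001],"rot":[0,0,0],"jaw":0.035},{"translation":[0,0,0.0008],"rot":[0,0,0],"jaw":0.035},{"translation":[0,0,0],"rot":[0,0,0],"jaw":0.035},{"translation":[0,0,0],"rot":[0,0,0],"jaw":0.035}]'
python3 - <<'E'
from h import *
log(); need([.6260,-.0602,.101],pose(YH))
E
```

```text
clock: 26.22
position: [0.6262, -0.0604, 0.1028]
ee_rot: [3.136, -0.17, -0.002]
force: [-4.4, 1.4, 4.5]
width: 0.491
 t 26.22 p [ 0.6262 -0.0604  0.1028] q [ 0.4138  0.6629 -0.6202  1.6699  0.4538  0.9586 -2.0521] F [-4.3847  1.3955  4.4728] w 0.0451
 tool x [ 0.9941 -0.1082 -0.0014] y [-0.1082 -0.9941  0.0016] z [-0.0016 -0.0014 -1.    ]
shift in tool [-0.0002 -0.0001  0.0018] rot deg [0.089  0.0817 0.0879]
```

```bash
python3 -m creep '[{"translation":[-0.0008,0,-0.0003],"rot":[0,0,0],"jaw":0.035},{"translation":[0,0,0],"rot":[0,0,0],"jaw":0.035},{"translation":[0,0,0],"rot":[0,0,0],"jaw":0.035}]'
python3 - <<'E'
from h import *
log(); im=shot('wrist','A_w');save(im,'A_c',(220,140,420,290),4)
E
```

```text
clock: 26.47
position: [0.6259, -0.0605, 0.103]
ee_rot: [3.136, -0.171, -0.001]
force: [-0.2, 0.6, 3.4]
width: 0.494
 t 26.47 p [ 0.6259 -0.0605  0.103 ] q [ 0.4144  0.6618 -0.6203  1.6713  0.4538  0.9571 -2.0523] F [-0.233   0.6054  3.3534] w 0.0453
 tool x [ 0.9941 -0.1085 -0.0004] y [-0.1085 -0.9941  0.0013] z [-0.0006 -0.0013 -1.    ]
```

View pics/A_c.png

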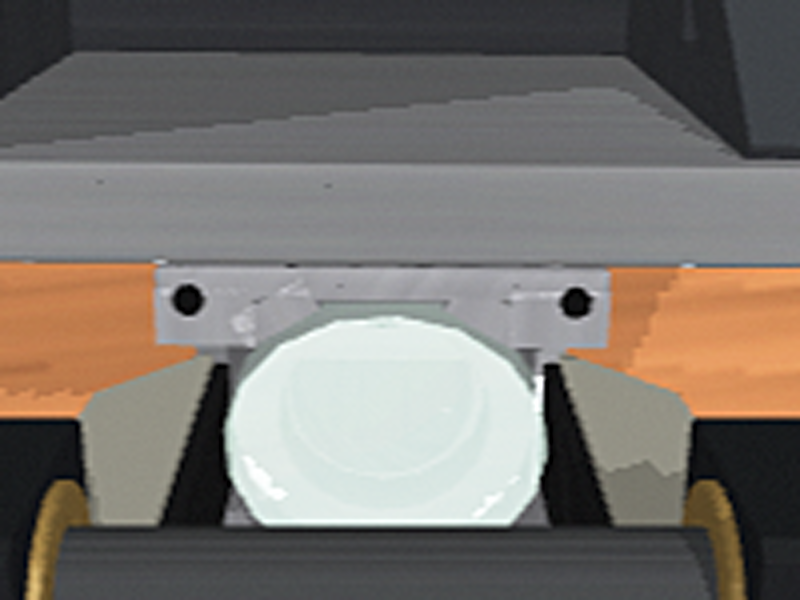

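```bash
python3 - <<'E'
from h import *
im=cv2.imread('pics/A_w.png'); cc=ci('A_w'); p=np.array([.6259,-.0605,.103]); C=[.6254,-.0602]
overlay(im,cc,[(sq(C,.03,.1),(0,0,255)),(circ(C,.025,.1),(0,255,255)),(circ(p,.023,p[2]-.009),(0,255,0)),(circ(p,.023,p[2]-.016),(255,255,0))],'A_o',(220,140,420,290),4)
E
```

```text
(no output)
```

View pics/A_o.png

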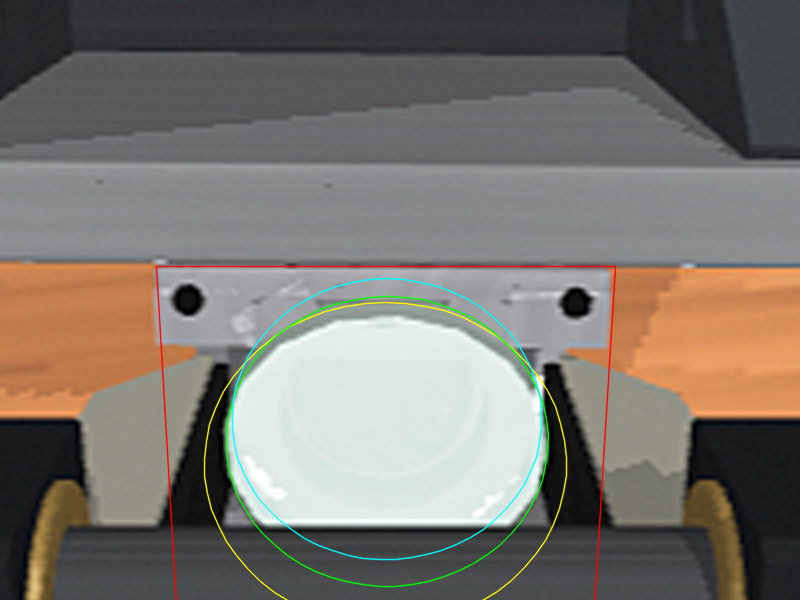

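The lens is inside the bore but pitched slightly in the jaws, with its +x edge high and its −x edge touching the spacer. I'll ease the grip and lower it so it is pressed flat.

```bash
python3 -m creep '[{"translation":[0,0,0],"rot":[0,0,0],"jaw":0.035},{"translation":[0,0,0.0005],"rot":[0,0,0],"jaw":0.035},{"translation":[0,0,0.0005],"rot":[0,0,0],"jaw":0.035},{"translation":[0,0,0.0005],"rot":[0,0,0],"jaw":0.035},{"translation":[0,0,0],"rot":[0,0,0],"jaw":0.035},{"translation":[0,0,0],"rot":[0,0,0],"jaw":0.035}]' 7
python3 - <<'E'
from h import *
log(); im=shot('wrist','B_w');save(im,'B_c',(220,140,420,290),4)
E
```

```text
clock: 27.02
position: [0.6255, -0.0607, 0.101]
ee_rot: [3.135, -0.171, -0.002]
force: [0.6, 0.1, 0.4]
width: 0.496
 t 27.02 p [ 0.6255 -0.0607  0.101 ] q [ 0.4139  0.664  -0.6191  1.673   0.4553  0.9546 -2.0534] F [0.5585 0.1327 0.3711] w 0.0455
 tool x [ 0.9941 -0.1085 -0.0015] y [-0.1085 -0.9941  0.0017] z [-0.0016 -0.0015 -1.    ]
```

View pics/B_c.png

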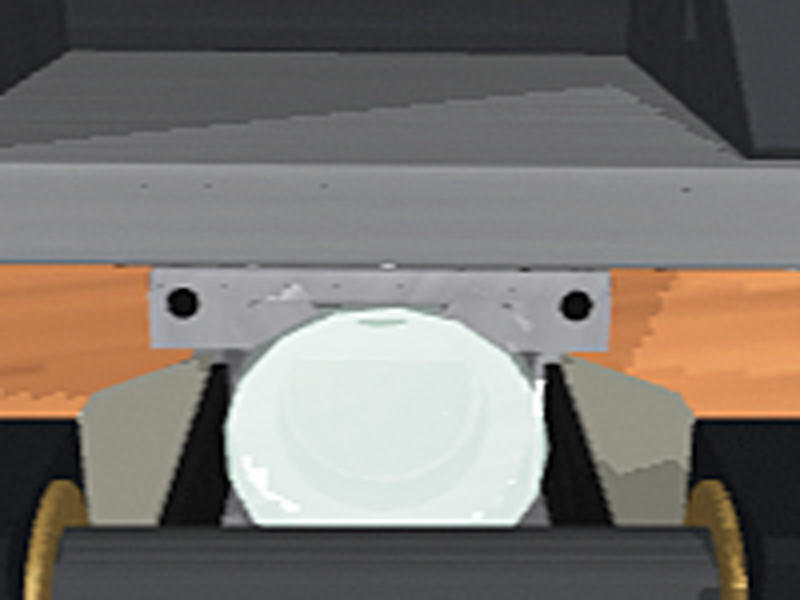

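```bash
python3 -m creep '[{"translation":[0,0,0.0005],"rot":[0,0,0],"jaw":0.035},{"translation":[0,0,0.0005],"rot":[0,0,0],"jaw":0.035},{"translation":[0,0,0],"rot":[0,0,0],"jaw":0.035},{"translation":[0,0,0],"rot":[0,0,0],"jaw":0.035}]' 7
python3 - <<'E'
from h import *
log(); im=shot('wrist','C_w');save(im,'C_c',(220,140,420,290),4)
E
```

```text
clock: 27.4
position: [0.6255, -0.0606, 0.1001]
ee_rot: [3.135, -0.17, -0.002]
force: [0.4, 0.7, -0.0]
width: 0.5
 t 27.4 p [ 0.6255 -0.0606  0.1001] q [ 0.4134  0.6649 -0.6186  1.6738  0.456   0.953  -2.0541] F [ 0.351   0.7486 -0.0265] w 0.0459
 tool x [ 0.9941 -0.1084 -0.0015] y [-0.1084 -0.9941  0.0016] z [-0.0016 -0.0014 -1.    ]
```

View pics/C_c.png

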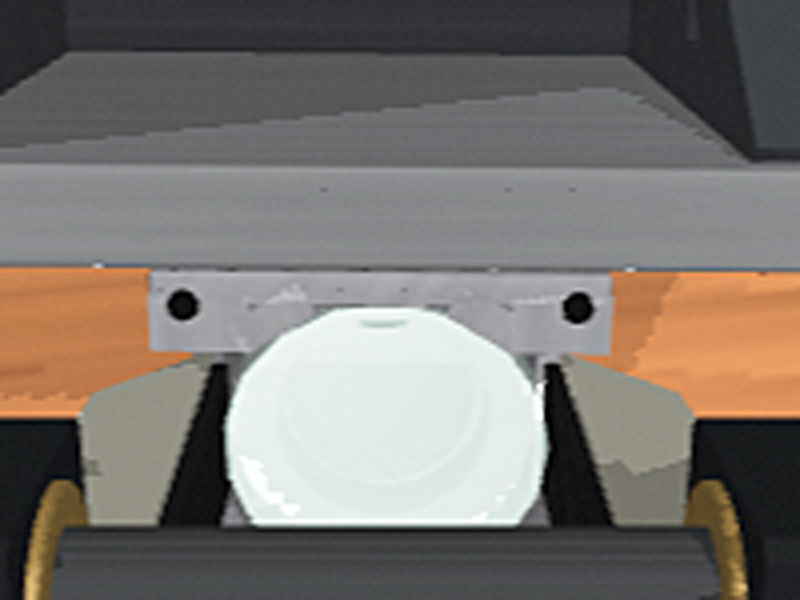

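```bash
python3 -m creep '[{"translation":[0,0,0.0005],"rot":[0,0,0],"jaw":0.035},{"translation":[0,0,0.0005],"rot":[0,0,0],"jaw":0.035},{"translation":[0,0,0.0005],"rot":[0,0,0],"jaw":0.035},{"translation":[0,0,0],"rot":[0,0,0],"jaw":0.035}]' 7
python3 - <<'E'
from h import *
log(); shot('side','C_s',(220,120,360,230),5)
E
```

```text
clock: 27.78
position: [0.6257, -0.0604, 0.0988]
ee_rot: [3.136, -0.17, -0.002]
force: [0.4, -0.8, 2.4]
width: 0.495
 t 27.78 p [ 0.6257 -0.0604  0.0988] q [ 0.4128  0.6664 -0.6179  1.6748  0.4573  0.9503 -2.0552] F [ 0.3882 -0.7652  2.4242] w 0.0455
 tool x [ 0.9941 -0.1084 -0.0011] y [-0.1084 -0.9941  0.0014] z [-0.0012 -0.0013 -1.    ]
```

View pics/C_s.png

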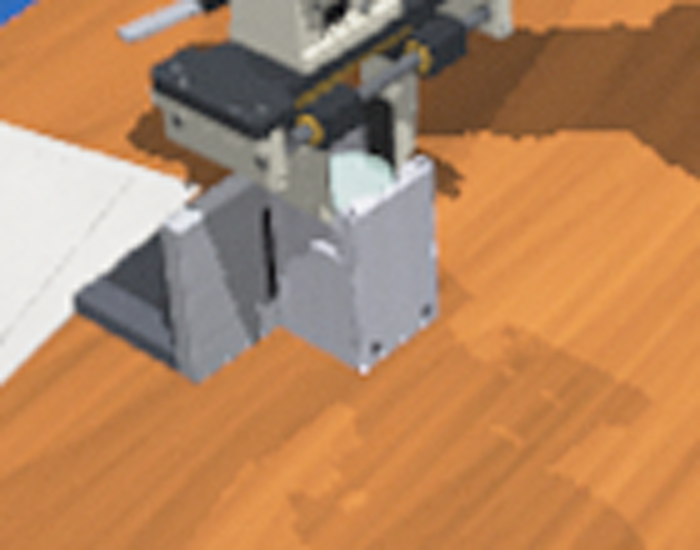

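```bash
python3 - <<'E'
from h import *
im=optics.get_image('side')[:,:,::-1].copy(); C=[.6254,-.0602]; k=8
im=cv2.resize(im,None,fx=k,fy=k,interpolation=cv2.INTER_CUBIC)
for P,col in [(sq(C,.03,.1),(0,0,255)),(circ(C,.025,.1),(0,255,255)),(circ(C,.023,.0935),(0,255,0)),(circ(C,.023,.085),(255,0,255))]:
    q=np.array([(proj('side',X)+.5)*k-.5 for X in P]); cv2.polylines(im,[np.round(q).astype(np.int32)],False,col,1,cv2.LINE_AA)
cv2.imwrite('pics/C_so.png',im[130*k:200*k,255*k:335*k])
E
```

```text
(no output)
```

View pics/C_so.png

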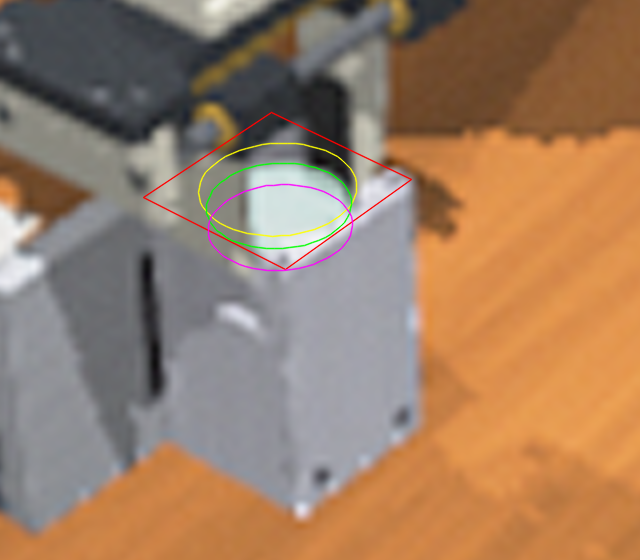

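```bash
python3 -m creep '[{"translation":[0,0,0.0005],"rot":[0,0,0],"jaw":0.035},{"translation":[0,0,0.0005],"rot":[0,0,0],"jaw":0.035},{"translation":[0,0,0],"rot":[0,0,0],"jaw":0.035}]' 5
python3 - <<'E'
from h import *
log(); im=shot('wrist','D_w');save(im,'D_c',(220,140,420,290),4)
E
```

```text
clock: 28.13
position: [0.6258, -0.0603, 0.0979]
ee_rot: [3.136, -0.17, -0.001]
force: [-0.4, -0.1, 4.4]
width: 0.495
 t 28.13 p [ 0.6258 -0.0603  0.0979] q [ 0.4124  0.6674 -0.6174  1.6755  0.4582  0.9485 -2.056 ] F [-0.3744 -0.0827  4.3566] w 0.0455
 tool x [ 0.9941 -0.1083 -0.0008] y [-0.1083 -0.9941  0.0014] z [-0.001  -0.0013 -1.    ]
```

View pics/D_c.png

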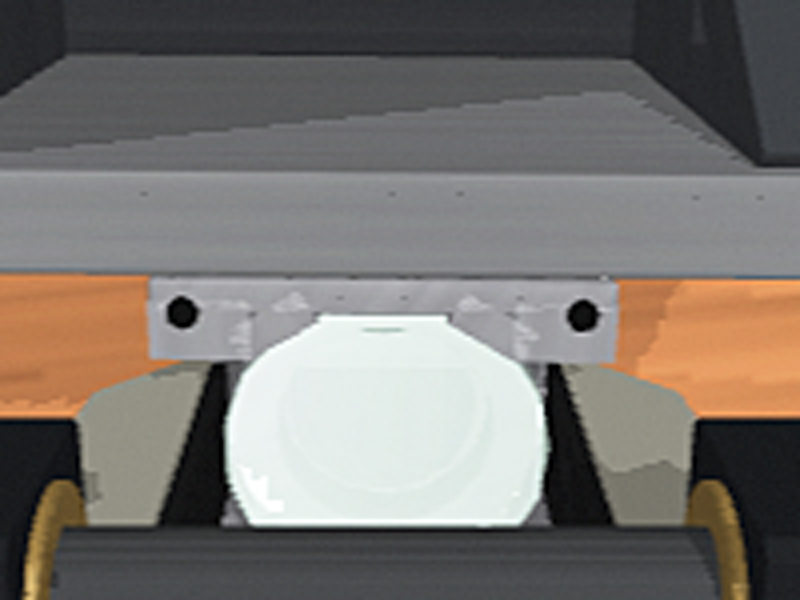

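```bash
python3 -m creep '[{"translation":[0,0,0.0005],"rot":[0,0,0],"jaw":0.035},{"translation":[0,0,0.0005],"rot":[0,0,0],"jaw":0.035},{"translation":[0,0,0],"rot":[0,0,0],"jaw":0.035}]' 5
python3 - <<'E'
from h import *
log(); im=shot('wrist','E_w');save(im,'E_c',(220,140,420,290),4)
E
```

```text
clock: 28.43
position: [0.6258, -0.0603, 0.097]
ee_rot: [3.136, -0.17, -0.001]
force: [-0.7, 0.5, 5.1]
width: 0.499
 t 28.43 p [ 0.6258 -0.0603  0.097 ] q [ 0.412   0.6684 -0.6168  1.6763  0.4591  0.9468 -2.0567] F [-0.7129  0.4579  5.0607] w 0.0458
 tool x [ 0.9941 -0.1082 -0.0007] y [-0.1082 -0.9941  0.0014] z [-0.0008 -0.0013 -1.    ]
```

View pics/E_c.png

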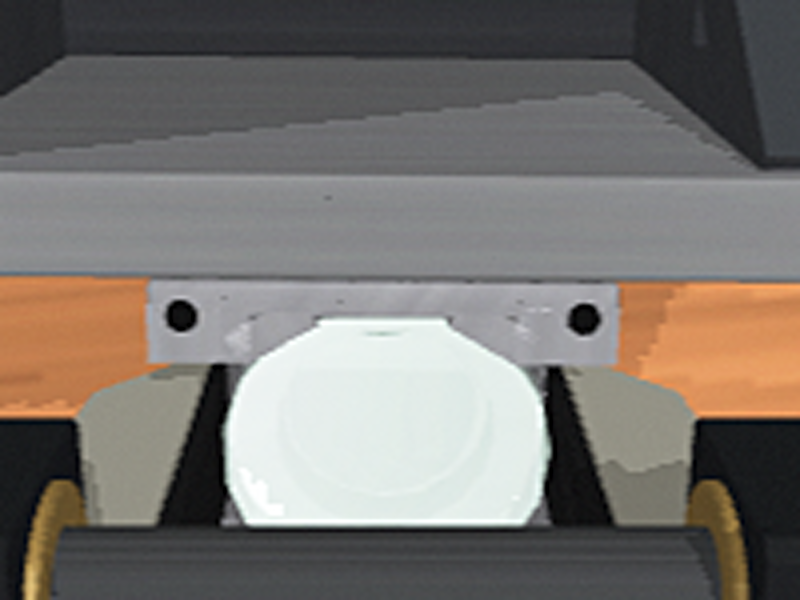

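The force holds steady at about 5 N while the pads slip, so the lens is down. I'll release.

```bash
python3 -m creep '[{"translation":[0,0,-0.0008],"rot":[0,0,0],"jaw":0.047},{"translation":[0,0,0],"rot":[0,0,0],"jaw":0.055},{"translation":[0,0,0],"rot":[0,0,0],"jaw":0.07},{"translation":[0,0,0],"rot":[0,0,0],"jaw":0.07},{"translation":[0,0,0],"rot":[0,0,0],"jaw":0.07},{"translation":[0,0,-0.01],"rot":[0,0,0],"jaw":0.07},{"translation":[0,0,-0.025],"rot":[0,0,0],"jaw":0.07},{"translation":[0,0,-0.035],"rot":[0,0,0],"jaw":0.07},{"translation":[-0.01,0,-0.03],"rot":[0,0,0],"jaw":0.08},{"translation":[-0.03,0,0],"rot":[0,0,0],"jaw":0.08},{"translation":[-0.03,0,0],"rot":[0,0,0],"jaw":0.08},{"translation":[0,0,0],"rot":[0,0,0],"jaw":0.08}]'
python3 - <<'E'
from h import *
log(); im=shot('wrist','F_w'); save(im,'F_c',(220,60,420,220),4)
E
```

```text
clock: 29.48
position: [0.5511, -0.0518, 0.1984]
ee_rot: [3.134, -0.167, -0.007]
force: [-0.8, 2.0, 0.2]
width: 0.87
 t 29.48 p [ 0.5511 -0.0518  0.1984] q [ 0.5047  0.4576 -0.7044  1.7578  0.3378  1.0553 -1.9969] F [-0.7889  2.0303  0.1999] w 0.0799
 tool x [ 0.9943 -0.1063 -0.0042] y [-0.1063 -0.9943  0.0035] z [-0.0045 -0.003  -1.    ]
```

View pics/F_c.png

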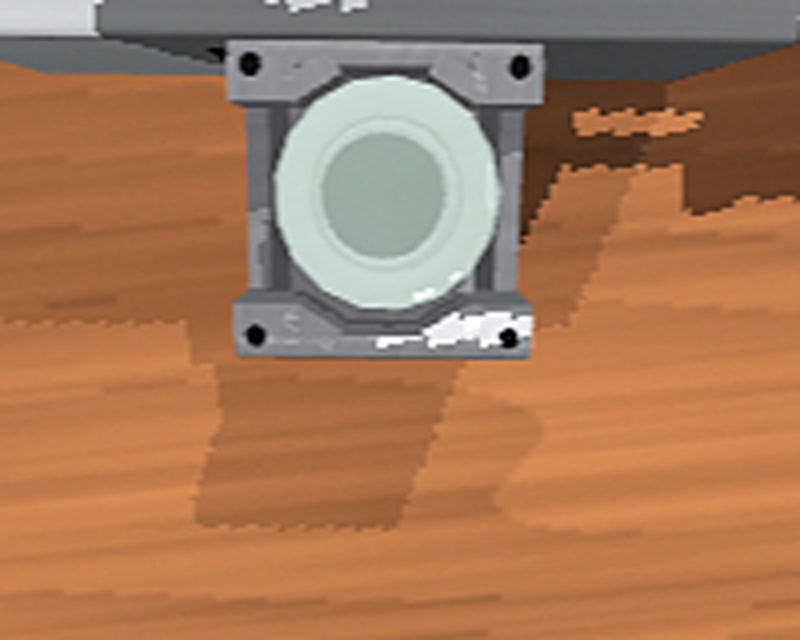

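```bash
python3 - <<'E'
from h import *
im=cv2.imread('pics/F_w.png'); cc=ci('F_w')
f=lambda u,v:(220+u/4,60+v/4)
C=housing([f(226,42),f(545,44),f(532,357),f(236,356)],.1,cc)
A=onz('wrist',f(387,75),.092,cc);B=onz('wrist',f(387,310),.092,cc);L=onz('wrist',f(274,195),.092,cc);Rr=onz('wrist',f(500,195),.092,cc)
print('x dia',np.linalg.norm(A-B),'y dia',np.linalg.norm(L-Rr),'ctr',(A+B)/2,(L+Rr)/2)
c=((A+B)/2+(L+Rr)/2)/2
overlay(im,cc,[(sq(C,.03,.1),(0,0,255)),(circ(C,.025,.1),(0,255,255)),(circ(c,.023,.092),(0,255,0))],'F_o',(220,60,420,220),4)
E
```

```text
c [ 0.6248 -0.0602  0.1   ] len 0.05905995880198947 yaw -6.3962198700395945 w 0.060079534330561186 0.06012439001948098 dist 0.030252749348842506 lat -0.006079010517353758
x dia 0.04554412413118362 y dia 0.045577438878289044 ctr [ 0.6264 -0.0609  0.092 ] [ 0.6265 -0.0609  0.092 ]
```

View pics/F_o.png

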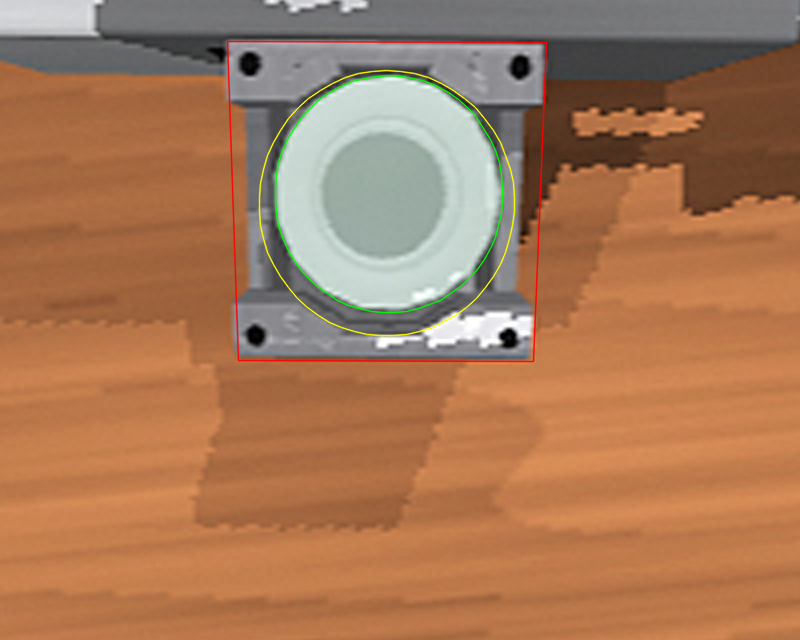

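```bash
python3 -m creep '[{"translation":[0,0,0],"rot":[0,0,-6.7],"jaw":0.07},{"translation":[0,0,0],"rot":[0,0,-6.7],"jaw":0.07},{"translation":[0,0,0],"rot":[0,0,-6.7],"jaw":0.07},{"translation":[0,0,0],"rot":[0,0,-6.7],"jaw":0.07},{"translation":[-0.0038,-0.0391,0.005],"rot":[0,0,0],"jaw":0.07},{"translation":[-0.0038,-0.0391,0.005],"rot":[0,0,0],"jaw":0.07},{"translation":[-0.0038,-0.0391,0.005],"rot":[0,0,0],"jaw":0.07},{"translation":[-0.0038,-0.0391,0.005],"rot":[0,0,0],"jaw":0.07},{"translation":[-0.0038,-0.0391,0.01],"rot":[0,0,0],"jaw":0.07},{"translation":[-0.0038,-0.0391,0.01],"rot":[0,0,0],"jaw":0.07},{"translation":[-0.0038,-0.0391,0.01],"rot":[0,0,0],"jaw":0.07},{"translation":[-0.0038,-0.0391,0.01],"rot":[0,0,0],"jaw":0.07}]'
python3 -m creep '[{"translation":[0,0,0.02],"rot":[0,0,0],"jaw":0.07},{"translation":[0,0,0.02],"rot":[0,0,0],"jaw":0.07},{"translation":[0,0,0],"rot":[0,0,0],"jaw":0.07},{"translation":[0,0,0],"rot":[0,0,0],"jaw":0.07},{"translation":[0,0,0],"rot":[0,0,0],"jaw":0.07},{"translation":[0,0,0],"rot":[0,0,0],"jaw":0.07}]'
python3 - <<'E'
from h import *
log(); im=shot('wrist','G_w'); cc=ci('G_w')
for q in optics.pinpoint('wrist','ring_center')[:2]: print(round(q['score'],2),np.round(q['location'],1),onz('wrist',q['location'],.0085,cc))
E
```

```text
clock: 30.53
position: [0.4176, 0.2311, 0.1376]
ee_rot: [3.091, 0.56, -0.001]
force: [1.8, -0.6, -0.2]
width: 0.767
clock: 31.03
position: [0.4186, 0.2294, 0.0985]
ee_rot: [3.091, 0.559, -0.0]
force: [0.2, -0.1, -0.5]
width: 0.762
 t 31.03 p [0.4186 0.2294 0.0985] q [-0.0106  0.5088 -0.798   2.0389  0.5087  0.7992 -2.3248] F [ 0.1869 -0.1138 -0.4805] w 0.07
 tool x [ 0.9366  0.3504 -0.0001] y [ 0.3504 -0.9366  0.0005] z [ 0.0001 -0.0005 -1.    ]
```

View pics/G_w.png

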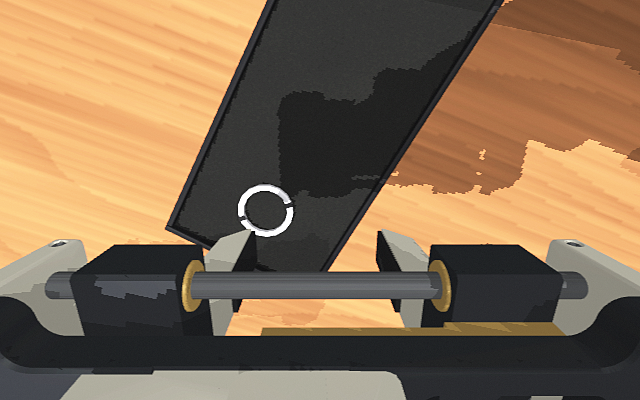

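```bash
python3 - <<'E'
from h import *
im=cv2.imread('pics/G_w.png'); cc=ci('G_w')
g=cv2.cvtColor(im,cv2.COLOR_BGR2GRAY)[175:245,228:305]; m=(g>150).astype(np.uint8); m[:, :]=m
yy,xx=np.nonzero(m); keep=~((yy+175>228)&(xx+228>232)&(xx+228<262)&(yy+175>232)); 
d=np.hypot(xx+228-266,yy+175-210); k=(d<32)
pts=np.stack([xx[k]+228,yy[k]+175],1).astype(np.int32); hull=cv2.convexHull(pts); e=cv2.fitEllipse(hull); print(e)
P=onz('wrist',e[0],.0105,cc); print(P); path([P[0],P[1],.022],pose(YH+np.radians(26.8)))
save(im,'G_c',(220,165,320,250),6)
E
```

```text
((263.8951721191406, 211.27174377441406), (53.327449798583984, 57.437435150146484), 69.51392364501953)
[0.3988 0.2675 0.0105]
rot first [0.0359 0.008  0.0105] then shift [-0.0049 -0.0427  0.0764] | shift now-frame [-0.0049 -0.0428  0.0764]
```

View pics/G_c.png

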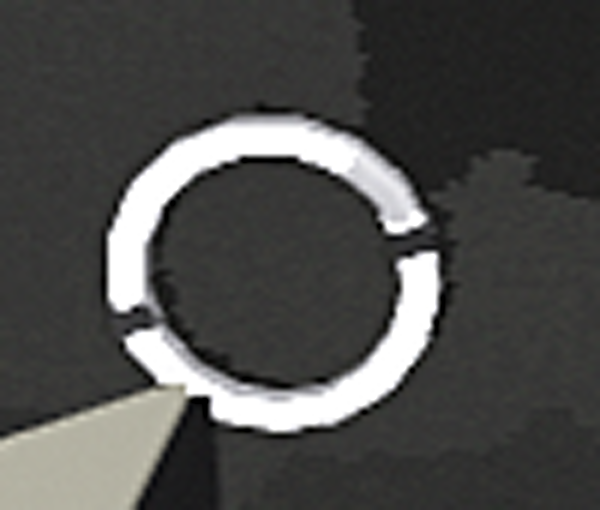

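```bash
python3 - <<'E'
from h import *
cc=ci('G_w'); P=onz('wrist',(265.4,210.1),.0098,cc); print(P); path([P[0],P[1],.05],pose(YH+np.radians(26.8)))
E
```

```text
[0.4    0.2667 0.0098]
rot first [0.0359 0.008  0.0105] then shift [-0.0042 -0.0415  0.0484] | shift now-frame [-0.0041 -0.0416  0.0484]
```

```bash
python3 -m creep '[{"translation":[-0.0021,-0.0208,0.01],"rot":[0,0,0],"jaw":0.07},{"translation":[-0.0021,-0.0208,0.014],"rot":[0,0,0],"jaw":0.07},{"translation":[0,0,0.014],"rot":[0,0,0],"jaw":0.07},{"translation":[0,0,0],"rot":[0,0,0],"jaw":0.07},{"translation":[0,0,0],"rot":[0,0,0],"jaw":0.07},{"translation":[0,0,0],"rot":[0,0,0],"jaw":0.07}]'
python3 - <<'E'
from h import *
log(); im=shot('wrist','H_w'); save(im,'H_c',(250,170,390,290),5)
E
```

```text
clock: 31.63
position: [0.3996, 0.2662, 0.0601]
ee_rot: [3.09, 0.559, -0.002]
force: [-1.3, 0.3, 0.5]
width: 0.759
 t 31.63 p [0.3996 0.2662 0.0601] q [-0.1449  0.5672 -0.7437  2.0645  0.5793  0.7275 -2.4725] F [-1.2648  0.2956  0.5224] w 0.0697
 tool x [ 0.9366  0.3504 -0.0013] y [ 0.3504 -0.9366  0.001 ] z [-0.0008 -0.0014 -1.    ]
```

View pics/H_c.png

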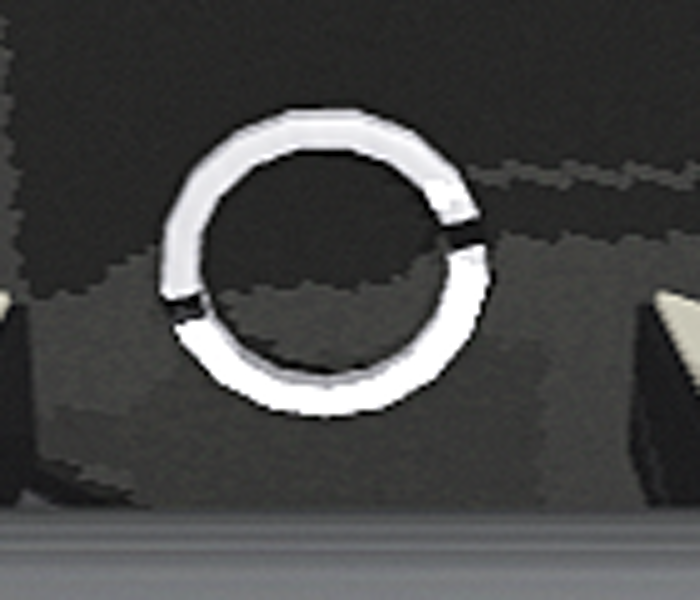

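```bash
python3 - <<'E'
from h import *
cc=ci('H_w'); P=onz('wrist',(315.0,222.0),.0098,cc); print(P); path([P[0]-.0003,P[1],.0215],pose(YH+np.radians(26.8)))
E
```

```text
[0.4003 0.2666 0.0098]
rot first [0.0523 0.048  0.0066] then shift [ 0.0003 -0.0002  0.0387] | shift now-frame [ 0.0004 -0.0003  0.0387]
```

```bash
python3 -m creep '[{"translation":[0,0,0.015],"rot":[0,0,0],"jaw":0.065},{"translation":[0,0,0.012],"rot":[0,0,0],"jaw":0.06},{"translation":[0,0,0.006],"rot":[0,0,0],"jaw":0.06},{"translation":[0,0,0.003],"rot":[0,0,0],"jaw":0.06},{"translation":[0,0,0],"rot":[0,0,0],"jaw":0.06},{"translation":[0,0,0],"rot":[0,0,0],"jaw":0.06},{"translation":[0,0,0],"rot":[0,0,0],"jaw":0.06}]'
python3 -c "
from h import *
log(); need([.4,.2666,.0215])"
```

```text
clock: 32.27
position: [0.3991, 0.2669, 0.0238]
ee_rot: [3.09, 0.561, -0.002]
force: [-0.2, 0.2, -0.2]
width: 0.652
 t 32.27 p [0.3991 0.2669 0.0238] q [-0.192   0.6201 -0.6869  2.0903  0.65    0.6546 -2.5355] F [-0.2149  0.2345 -0.2385] w 0.0598
 tool x [ 0.9362  0.3516 -0.0014] y [ 0.3516 -0.9362  0.0005] z [-0.0011 -0.001  -1.    ]
shift in tool [0.0008 0.0006 0.0023] rot deg None
```

```bash
python3 -m creep '[{"translation":[0.0005,0,0.0022],"rot":[0,0,0],"jaw":0.055},{"translation":[0,0,0],"rot":[0,0,0],"jaw":0.05},{"translation":[0,0,0],"rot":[0,0,0],"jaw":0.035},{"translation":[0,0,0],"rot":[0,0,0],"jaw":0.035},{"translation":[0,0,0],"rot":[0,0,0],"jaw":0.035},{"translation":[0,0,0],"rot":[0,0,0],"jaw":0.035}]' 15
python3 -c "
from h import *
log(); need([.4,.2666,.0215])"
```

```text
clock: 32.77
position: [0.3994, 0.2668, 0.0212]
ee_rot: [3.09, 0.561, -0.003]
force: [-0.6, -0.5, 0.4]
width: 0.488
 t 32.77 p [0.3994 0.2668 0.0212] q [-0.195   0.6243 -0.6828  2.091   0.6547  0.6505 -2.539 ] F [-0.5593 -0.4529  0.4239] w 0.0448
 tool x [ 0.9362  0.3515 -0.0018] y [ 0.3515 -0.9362  0.0007] z [-0.0014 -0.0013 -1.    ]
shift in tool [ 0.0005  0.0004 -0.0003] rot deg None
```

```bash
python3 -m creep '[{"translation":[0,0,-0.025],"rot":[0,0,0],"jaw":0.035},{"translation":[0,0,-0.04],"rot":[0,0,0],"jaw":0.035},{"translation":[0,0,-0.04],"rot":[0,0,0],"jaw":0.035},{"translation":[0,0,-0.035],"rot":[0,0,0],"jaw":0.035},{"translation":[0.0096,0.0386,0],"rot":[0,0,0],"jaw":0.035},{"translation":[0.0096,0.0386,0],"rot":[0,0,0],"jaw":0.035},{"translation":[0.0096,0.0386,0],"rot":[0,0,0],"jaw":0.035},{"translation":[0.0096,0.0386,0],"rot":[0,0,0],"jaw":0.035},{"translation":[0.0096,0.0386,0],"rot":[0,0,0],"jaw":0.035},{"translation":[0.0096,0.0386,0],"rot":[0,0,0],"jaw":0.035},{"translation":[0.0096,0.0386,0],"rot":[0,0,0],"jaw":0.035},{"translation":[0.0096,0.0386,0],"rot":[0,0,0],"jaw":0.035}]' 15
python3 -m creep '[{"translation":[0.0096,0.0386,0],"rot":[0,0,0],"jaw":0.035},{"translation":[0.0096,0.0386,0],"rot":[0,0,0],"jaw":0.035},{"translation":[0,0,0],"rot":[0,0,6.7],"jaw":0.035},{"translation":[0,0,0],"rot":[0,0,6.7],"jaw":0.035},{"translation":[0,0,0],"rot":[0,0,6.7],"jaw":0.035},{"translation":[0,0,0],"rot":[0,0,6.7],"jaw":0.035},{"translation":[0,0,0],"rot":[0,0,0],"jaw":0.035},{"translation":[0,0,0],"rot":[0,0,0],"jaw":0.035},{"translation":[0,0,0],"rot":[0,0,0],"jaw":0.035}]'
python3 - <<'E'
from h import *
log(); path([.6252,-.0602,.13],pose(YH)); im=shot('wrist','I_w');save(im,'I_c',(220,100,420,260),4)
E
```

```text
clock: 33.77
position: [0.5807, 0.0028, 0.1613]
ee_rot: [3.09, 0.561, -0.003]
force: [0.5, 0.2, -0.7]
width: 0.488
clock: 34.52
position: [0.625, -0.0606, 0.1612]
ee_rot: [3.136, -0.164, -0.003]
force: [-1.1, -0.2, 0.5]
width: 0.488
 t 34.52 p [ 0.625  -0.0606  0.1612] q [ 0.4342  0.6006 -0.6501  1.618   0.4037  1.0628 -2.0069] F [-1.0911 -0.2357  0.4893] w 0.0448
 tool x [ 0.9946 -0.1042 -0.0016] y [-0.1042 -0.9946  0.0017] z [-0.0017 -0.0015 -1.    ]
rot first [0.0962 0.0903 0.3179] then shift [ 0.0002 -0.0004  0.0312] | shift now-frame [ 0.0002 -0.0004  0.0312]
```

View pics/I_c.png

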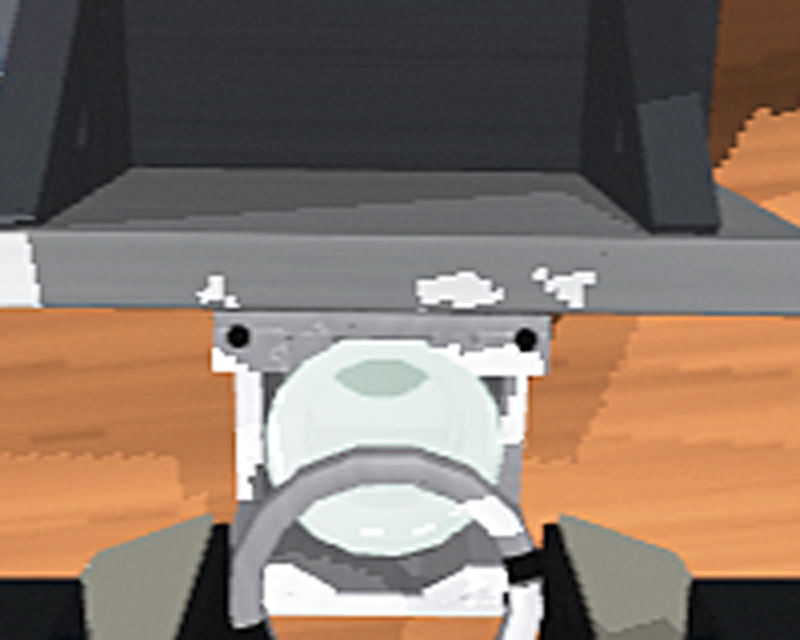

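```bash
python3 - <<'E'
from h import *
im=cv2.imread('pics/I_w.png'); cc=ci('I_w'); p=np.array([.625,-.0606,.1612]); C=[.6252,-.0603]
overlay(im,cc,[(sq(C,.03,.1),(0,0,255)),(circ([.6260,-.0606],.023,.092),(0,255,0)),(circ(p,.023,p[2]-.0102),(255,0,255)),(circ(p,.023,p[2]-.0152),(255,255,0))],'I_o',(220,100,420,260),4)
E
```

```text
(no output)
```

View pics/I_o.png

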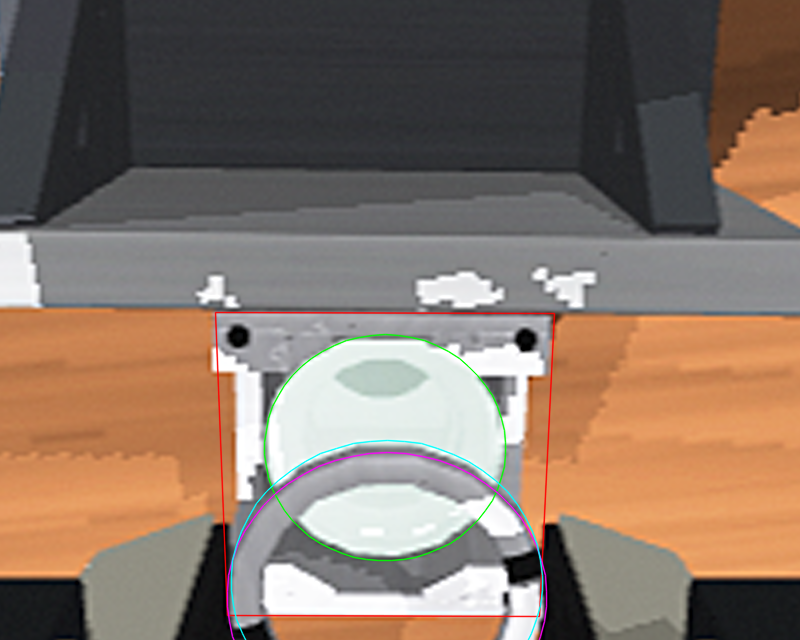

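```bash
python3 -m creep '[{"translation":[0.0002,0,0.013],"rot":[0,0,0],"jaw":0.035},{"translation":[0,0,0.013],"rot":[0,0,0],"jaw":0.035},{"translation":[0,0,0.012],"rot":[0,0,0],"jaw":0.035},{"translation":[0,0,0],"rot":[0,0,0],"jaw":0.035},{"translation":[0,0,0],"rot":[0,0,0],"jaw":0.035},{"translation":[0,0,0],"rot":[0,0,0],"jaw":0.035}]'
python3 - <<'E'
from h import *
log(); need([.6254,-.0602,.1072],pose(YH)); im=shot('wrist','J_w'); cc=ci('J_w'); s,p,R=st(); C=[.6252,-.0602]
overlay(im,cc,[(sq(C,.03,.1),(0,0,255)),(circ(C,.025,.1),(0,255,255)),(circ(p,.023,p[2]-.0102),(0,255,0)),(circ(p,.023,p[2]-.0152),(255,255,0))],'J_o',(220,120,420,280),4)
E
```

```text
clock: 35.07
position: [0.6253, -0.0606, 0.1231]
ee_rot: [3.136, -0.17, -0.003]
force: [0.7, 0.1, 0.5]
width: 0.489
 t 35.07 p [ 0.6253 -0.0606  0.1231] q [ 0.4216  0.6396 -0.6306  1.6545  0.4345  0.9936 -2.036 ] F [0.6989 0.1059 0.5385] w 0.0449
 tool x [ 0.9941 -0.108  -0.0017] y [-0.108  -0.9941  0.0013] z [-0.0018 -0.0011 -1.    ]
shift in tool [ 0.0001 -0.0004  0.0159] rot deg [0.0724 0.098  0.0995]
```

View pics/J_o.png

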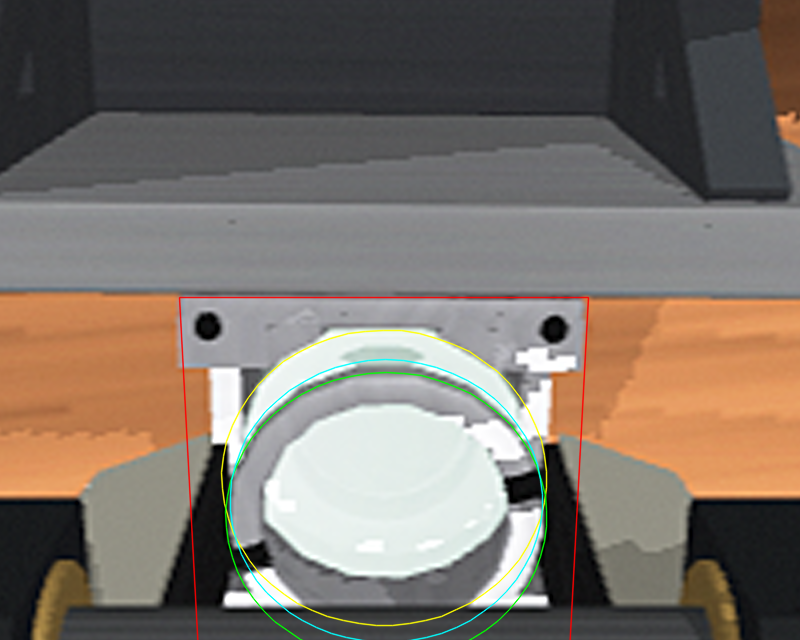

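```bash
python3 -m creep '[{"translation":[0,-0.0003,0.005],"rot":[0,0,0],"jaw":0.035},{"translation":[0,0,0.004],"rot":[0,0,0],"jaw":0.035},{"translation":[0,0,0.003],"rot":[0,0,0],"jaw":0.035},{"translation":[0,0,0.0015],"rot":[0,0,0],"jaw":0.035},{"translation":[0,0,0],"rot":[0,0,0],"jaw":0.035},{"translation":[0,0,0],"rot":[0,0,0],"jaw":0.035}]'
python3 - <<'E'
from h import *
log()
E
```

```text
clock: 35.62
position: [0.6252, -0.0604, 0.1097]
ee_rot: [3.136, -0.17, -0.002]
force: [0.2, 0.0, -0.2]
width: 0.49
 t 35.62 p [ 0.6252 -0.0604  0.1097] q [ 0.4163  0.6536 -0.6228  1.6666  0.4462  0.9692 -2.0463] F [ 0.215   0.0003 -0.1807] w 0.045
 tool x [ 0.9941 -0.1083 -0.0015] y [-0.1083 -0.9941  0.0015] z [-0.0016 -0.0013 -1.    ]
```

```bash
python3 -m creep '[{"translation":[0,0,0.001],"rot":[0,0,0],"jaw":0.035},{"translation":[0,0,0.0008],"rot":[0,0,0],"jaw":0.035},{"translation":[0,0,0.0006],"rot":[0,0,0],"jaw":0.035},{"translation":[0,0,0],"rot":[0,0,0],"jaw":0.035},{"translation":[0,0,0],"rot":[0,0,0],"jaw":0.035}]' 8
python3 - <<'E'
from h import *
log()
E
```

```text
clock: 36.03
position: [0.6253, -0.0605, 0.1074]
ee_rot: [3.136, -0.17, -0.002]
force: [0.5, 0.1, 0.3]
width: 0.498
 t 36.03 p [ 0.6253 -0.0605  0.1074] q [ 0.4154  0.6562 -0.6215  1.6686  0.4484  0.9649 -2.0481] F [0.5152 0.0831 0.344 ] w 0.0457
 tool x [ 0.9941 -0.1084 -0.0013] y [-0.1084 -0.9941  0.0015] z [-0.0015 -0.0014 -1.    ]
```

```bash
python3 -m creep '[{"translation":[0,0,0.0005],"rot":[0,0,0],"jaw":0.035},{"translation":[0,0,0.0005],"rot":[0,0,0],"jaw":0.035},{"translation":[0,0,0.0004],"rot":[0,0,0],"jaw":0.035},{"translation":[0,0,0],"rot":[0,0,0],"jaw":0.035}]' 6
python3 - <<'E'
from h import *
log()
E
```

```text
clock: 36.37
position: [0.6255, -0.0605, 0.1067]
ee_rot: [3.135, -0.17, -0.001]
force: [-2.6, -1.1, 6.4]
width: 0.5
 t 36.37 p [ 0.6255 -0.0605  0.1067] q [ 0.415   0.6568 -0.621   1.6693  0.4495  0.9631 -2.0491] F [-2.645  -1.1161  6.3798] w 0.0459
 tool x [ 0.9941 -0.1084 -0.0007] y [-0.1084 -0.9941  0.0017] z [-0.0009 -0.0016 -1.    ]
```

Contact came at TCP z ≈ 0.1067, against 0.107 predicted, so the ring sits on the lens at the right height. I'll release and check.

```bash
python3 -m creep '[{"translation":[0,0,-0.0004],"rot":[0,0,0],"jaw":0.047},{"translation":[0,0,0],"rot":[0,0,0],"jaw":0.055},{"translation":[0,0,0],"rot":[0,0,0],"jaw":0.07},{"translation":[0,0,0],"rot":[0,0,0],"jaw":0.07},{"translation":[0,0,0],"rot":[0,0,0],"jaw":0.07},{"translation":[0,0,-0.01],"rot":[0,0,0],"jaw":0.07},{"translation":[0,0,-0.025],"rot":[0,0,0],"jaw":0.07},{"translation":[0,0,-0.035],"rot":[0,0,0],"jaw":0.07},{"translation":[-0.01,0,-0.03],"rot":[0,0,0],"jaw":0.08},{"translation":[-0.03,0,0],"rot":[0,0,0],"jaw":0.08},{"translation":[-0.03,0,0],"rot":[0,0,0],"jaw":0.08},{"translation":[0,0,0],"rot":[0,0,0],"jaw":0.08}]'
python3 -m creep '[{"translation":[0,0,0],"rot":[0,0,0],"jaw":0.08},{"translation":[0,0,0],"rot":[0,0,0],"jaw":0.08}]'
python3 - <<'E'
from h import *
log(); im=shot('wrist','K_w'); cc=ci('K_w'); save(im,'K_c',(220,60,420,220),4); C=[.6250,-.0603]
overlay(im,cc,[(sq(C,.03,.1),(0,0,255)),(circ(C,.025,.1),(0,255,255)),(circ([.6256,-.0607],.023,.097),(0,255,0))],'K_o',(220,60,420,220),4)
shot('top','K_t'); shot('side','K_s',(220,120,360,230),5)
E
```

```text
clock: 37.37
position: [0.551, -0.0517, 0.2073]
ee_rot: [3.134, -0.167, -0.007]
force: [-0.3, 0.7, -0.9]
width: 0.87
clock: 37.53
position: [0.5564, -0.053, 0.2072]
ee_rot: [3.135, -0.171, -0.0]
force: [1.1, 1.2, 0.2]
width: 0.873
 t 37.53 p [ 0.5564 -0.053   0.2072] q [ 0.5052  0.4539 -0.7035  1.7377  0.3308  1.0719 -1.9888] F [1.1132 1.2475 0.1547] w 0.0801
 tool x [ 0.9941 -0.1087 -0.    ] y [-0.1087 -0.9941  0.0017] z [-0.0002 -0.0017 -1.    ]
```

View pics/K_c.png

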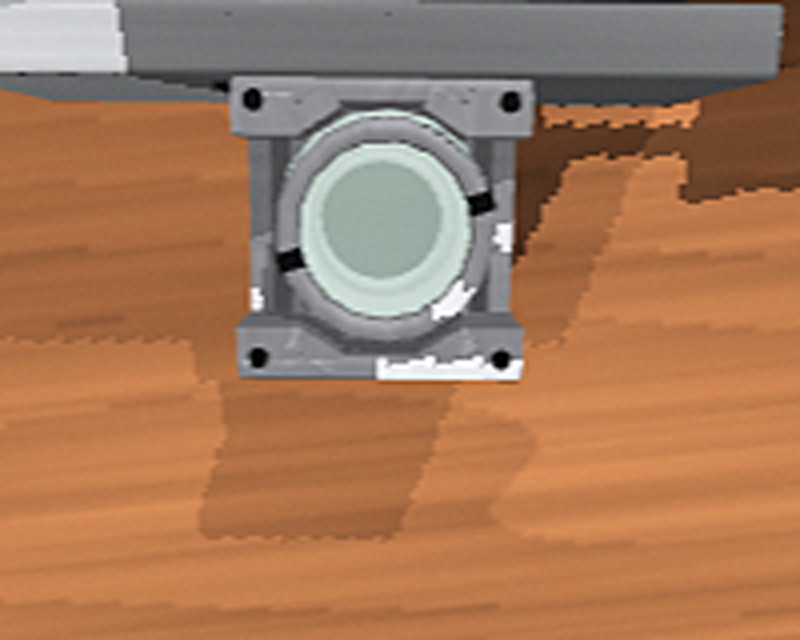

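View pics/K_o.png

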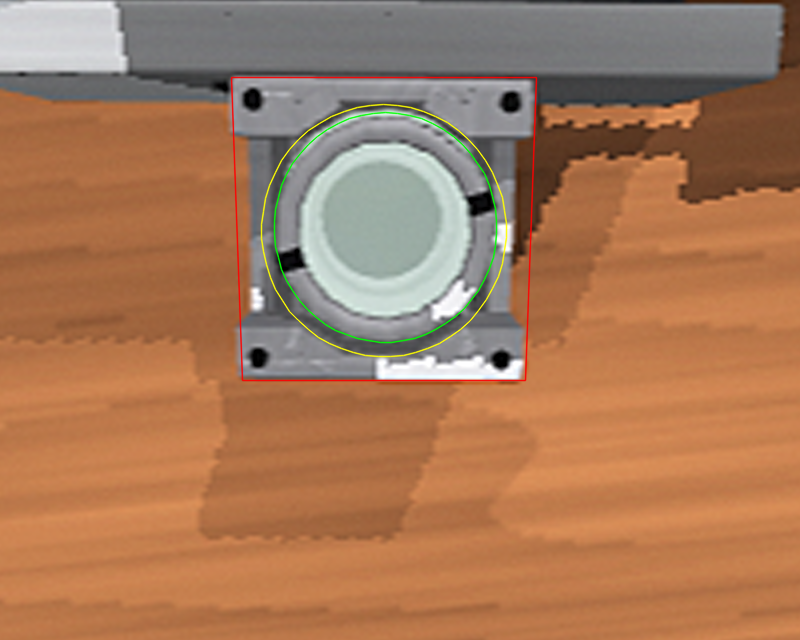

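View pics/K_s.png

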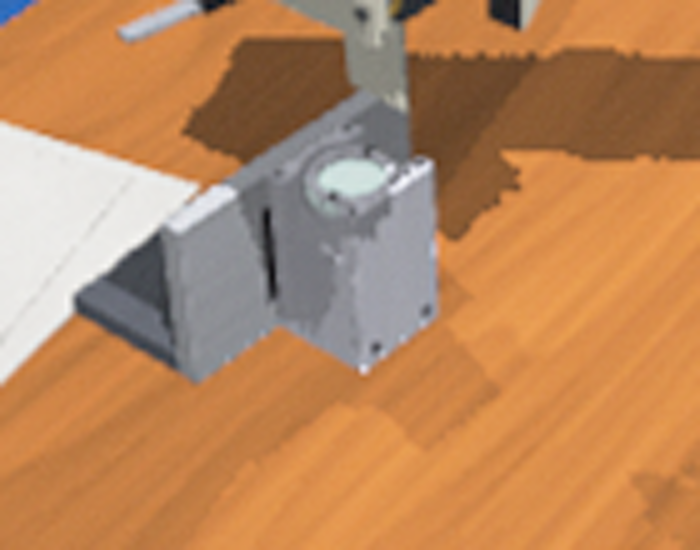

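View pics/K_t.png

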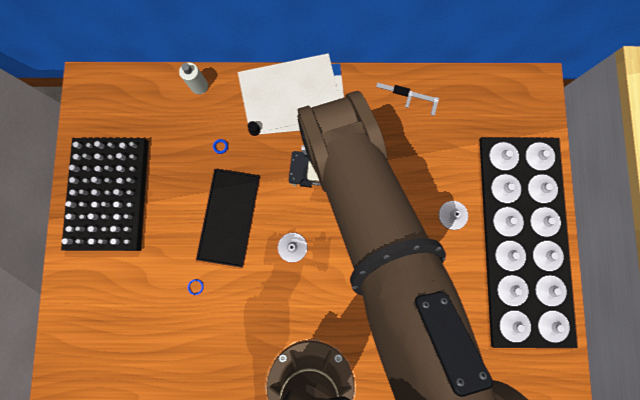

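```bash
python3 - <<'E'
from h import *
a=cv2.imread('pics/K_w.png')[66:100,265:365]; b=cv2.imread('pics/o_w.png')[70:104,265:365]; 
cv2.imwrite('pics/gap.png',cv2.resize(np.vstack([a,b]),None,fx=8,fy=8,interpolation=cv2.INTER_NEAREST))
g=cv2.cvtColor(cv2.imread('pics/K_w.png'),cv2.COLOR_BGR2GRAY); print(g[74:84,[285,300,315,330,345]].T)
E
```

```text
[[119 116 118  97  63 153 161 156 132 131]
 [117 115 115 102  69 119 162 144 142 144]
 [119 116 115 108  70 108 171 159 148 144]
 [120 116 117 113  78  79 168 158 154 143]
 [119 121 118 118  87  68 173 165 159 119]]
```

View pics/gap.png

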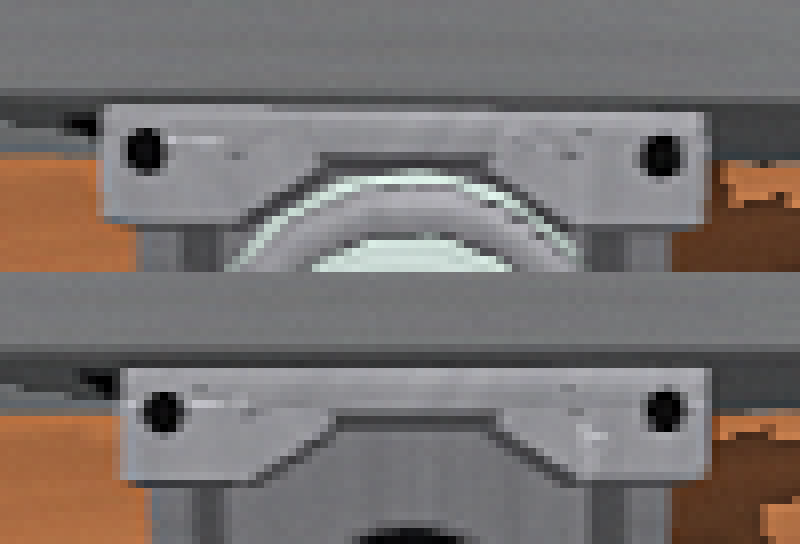

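```bash
python3 - <<'E'
from h import *
g=cv2.cvtColor(cv2.imread('pics/q_w.png'),cv2.COLOR_BGR2GRAY); print(g[68:78,[285,300,315,330,345]].T)
for n in ('bell_a','magnifier'):
    for q in optics.pinpoint('top',n)[:3]: print(n,round(q['score'],2),np.round(q['location'],1))
print(arm.observe()['clock'])
E
```

```text
[[232 240 102  89  56 171 168 161 162 181]
 [233 243 106  91  51 178 171 153 154 175]
 [126 125 124  96  55 173 179 163 158 156]
 [126 128 125 100  65 163 178 162 162 164]
 [125 127 130 103  64 159 189 169 157 164]]
bell_a 0.87 [290.3 246. ]
bell_a 0.56 [451.  215.8]
magnifier 0.5 [251.2 130.9]
37.7833
```

Final checks agree:

- **Ring:** the wrist view shows it level in the bore at (315,115), with lens glass visible inside it.
- **Housing:** its top edge lies along the plate at row 79, with the same gap as straight after the push.
- **Bystanders:** in the top view the tray is empty, and the bells (292,247) and (454,215) and the magnifier (254,128) are where they began.

I'm handing in.

```bash
python3 - <<'E'
from cell import arm
print(arm.sign_off(), arm.observe()['clock'])
E
```

```text
the job is handed in; nothing more can be done
the job is handed in; nothing more can be done
```

The housing stands upright on its foot against the plate, loaded in order with spacer, lens and retaining ring. I handed in at about 37.8 s of the 72 s allowed.

**Tipping:** I gripped the housing across its sides and pushed its top end against the plate, so it pivoted in the jaws until upright. I let go, then pushed it flat with closed fingers; it stopped moving at about 12 N.

**Loading:** Each part was lowered until the force showed contact, then released:

| Part | Contact against prediction | Note |
|---|---|---|
| Spacer | within about 0.2 mm | overlays put it central in the bore |
| Lens | set down without dropping | pitched a few degrees in the jaws on the way in; I eased the grip and pressed it flat before release |
| Ring | about 0.5 mm lower | overlay matches it lying flat on the lens |

**Last checks:**
- **Gap at the plate:** the thin dark line between housing and plate is about one pixel (roughly 1 mm). It is the same as straight after the push, so I read it as edge shading, but I cannot rule out a gap of that size.
- **Bystanders:** the bells and magnifier look unmoved in the top view. The networks put them within a few pixels of their starting places.
- **Joint range:** joint 6 read 0.1187 rad for a moment during the tipping, against a listed limit of 0.12. I backed it off at once, but do not know whether this counts as passing the range.
- **Scene measurement:** one early spacer reading was about 5 mm off because the arm was still settling when the picture was taken. I measured again before gripping.

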